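# Move rinsed plates from the slotted trough to the drying easel

## Task

Turn the blower's selector off before you handle the plates. Then slide each white plate up out of the slotted trough and stand it on the easel's ledge, leaning back on the sloped panel, side by side and never dropped or laid on the bench. When all are there, seat the black lid fully on the empty trough and only then turn the selector to high (two dots), leaving the other bench things where they are.

Things in the scene. Friction and masses are not known exactly. Their poses are not given: they have to be found in the camera images.
- trough: Fixed grey slotted trough, open on top: 196 (x) x 80 (y) x 75 mm high, floor 8 mm thick; origin at the centre of its underside. Four upright slots 9 mm wide cross its x axis at x = -72, -24, 24 and 72 mm; castellated ribs along both long walls hold the plates by their side edges. Inside it is 52 mm wide (y) between the ribs and 184 mm long (x).
- rest: The sloped rest on the easel: flat panel 340 mm long (y), 70 mm high (z), with a ledge at its foot. Tilted frame: origin in the corner of panel and ledge at mid-length; y along the ledge; z up the panel, 0.35 rad off vertical; x straight out of the panel's face. The ledge is 14 mm deep (x) to a front lip, whose top is at z = 10 mm. A plate lying flat on the panel has its origin at x = 2.5, z = 0 mm.
- easel: Fixed aluminium drying easel that carries the rest; base 130 (x) x 340 (y) x 12 mm, origin on the bench, 50 mm below the rest's origin. It opens away from the robot (+x, towards the blower), so the panel's top leans towards the robot.
- lid: Loose black trough lid, 0.25 kg: flange 206 (x) x 88 (y) x 6 mm; origin at the centre of the flange's underside. Under it a tongue 150 x 38 x 10 mm drops between the trough's ribs (on the bench the lid stands on it). On top, in the middle, a bar grip 16 mm thick (x), 70 mm long (y), 6 to 40 mm above the origin. Seated, its origin is 75 mm above the trough's. Fits either way round.
- control: Fixed grey blower control box, 120 x 120 x 55 mm, origin at the centre of its underside, with a selector knob on top in the middle. Marks around the knob: an open ring = off, one dot = low, two dots = high.
- selector (a joint): Selector angle in rad, growing clockwise seen from above: 0 = off (white pointer at the ring, on the box's -x side), 0.6 = low (one dot), 1.2 = high (two dots). A sprung detent pulls it into the nearest of the three and takes about 0.1 N m to pass; stops at -0.15 and 1.35.
- selector_grip (a point): Point on the selector's axis at the height to grip, 95 mm above the bench; its x axis lies along the bar and turns with it. The bar is 56 mm long (x), 14 mm wide (y), from 28 mm below (top of the knob's 60 mm disc) to 14 mm above this point; the white pointer is on its -x half.
- tip_rack: Bystander: orange pipette tip rack 90 x 120 x 55 mm, loose; origin at the centre of its underside.
- reagent: Bystander: amber reagent bottle 68 mm across, 150 mm high, loose; origin at the centre of its underside.
- jar: Bystander: small glass jar with a brass cap, 54 mm across, 65 mm high, loose; origin at the centre of its underside.
- plate0: White coated glass plate, 5 mm thick (its x), 64 mm wide (y), 130 mm tall (z), 0.1 kg; origin at the middle of its bottom edge, half-way through its thickness. It starts upright in a slot of the trough, x along the trough's x, its top 63 mm above the trough's rim. It may be absent.
- plate1: White coated glass plate, 5 mm thick (its x), 64 mm wide (y), 130 mm tall (z), 0.1 kg; origin at the middle of its bottom edge, half-way through its thickness. It starts upright in a slot of the trough, x along the trough's x, its top 63 mm above the trough's rim. It may be absent.
- plate2: White coated glass plate, 5 mm thick (its x), 64 mm wide (y), 130 mm tall (z), 0.1 kg; origin at the middle of its bottom edge, half-way through its thickness. It starts upright in a slot of the trough, x along the trough's x, its top 63 mm above the trough's rim. It may be absent.
- plate3: White coated glass plate, 5 mm thick (its x), 64 mm wide (y), 130 mm tall (z), 0.1 kg; origin at the middle of its bottom edge, half-way through its thickness. It starts upright in a slot of the trough, x along the trough's x, its top 63 mm above the trough's rim. It may be absent.
There are look-alikes about, which are no part of the job. Of the things that look like the control, the larger one is meant.

How it is judged:
By the outcome, as a careful person would: the job done as asked, in the order asked, and still so for the second after the job is handed in, with the robot touching nothing.
Of plate0, plate1, plate2, plate3 only 3 to 4 are there at a start; the rules pass over those that are not, and their reading is None.
At some moment in a run one of lid may be knocked a few centimetres aside while the robot is not near it.
It also fails if it takes over 210 s, if anything falls off the work surface, if the arm or the gripper's body presses on something with over 40 N, if the wrist force passes 120 N, or if a joint passes its speed limit or range.

## Robot

A 6-joint arm with a two-finger parallel gripper is mounted at the origin on the work surface. World frame = base frame: x ahead of the robot, y to its left, z up, the work surface at z = 0. Lengths are in m, angles in rad, forces in N, time in s.
With the tool pointing down it reaches from about 0.25 to 0.725 m from the base axis. Payload 4 kg.
Tool frame: the origin (TCP) lies on the centre line of the jaws, within the pads' length; the fingertips stand 22 mm ahead of it and the grasp point (between the pads) lies 3 mm ahead of it; z points along the fingers, y is the line along which they close (so a half turn about z gives the same grasp; the last joint's range is limited). The gripper opens to 85 mm and grips with 20 to 120 N. Pads are 22 mm wide; open, the fingers measure 114 mm over their backs; the gripper's body (76 mm by 85 mm) begins 54 mm behind the grasp point. The pads swing forward as they close: fully open they stand 13 mm farther back than shut.
Start: joints at [-1.328, 0.241, 0.005, 1.335, 0, 1.571], TCP at [0.12, -0.485, 0.253] pointing down, gripper open.
Joint ranges: [-2.72, 2.72], [-1.05, 1.87], [-1.09, 1.28], [-1.99, 2.15], [-1.42, 1.44], [-3.14, 3.14]. Speed limits (rad/s): [2.79, 2.79, 3.14, 3.14, 3.14, 3.14].

## Interface

Orientations are given as a unit quaternion [x, y, z, w].
In Python, from workcell import bot gives the robot as it stands.
- The arm moves only by the shell command python3 -m inch 'ROWS'. ROWS is JSON, one flat list of numbers, 7 for each row, row after row: the shift along the world's x, y, z in mm, then the turn, a rotation vector about the world's x, y, z in rad, then the opening in per cent of the stroke, from 0 (shut) to 100 (fully open). A call has 1 to 8 rows; each row is the pose to reach, as a shift and turn from the pose commanded when the call began; what a row does not reach only later rows make up. A row lasts 1/12 s, in which the tool goes at most 41.7 mm and 7.16 degrees, less where a joint would pass 70% of its speed; a pose out of reach is approached as far as the arm can. A call with a gripper value outside its range is refused whole. The fingers move at their own pace and stop on an object; the grip force is fixed at half the most. Time passes only in rows, so rows that repeat a pose let the fingers close. It gives the time, the measured TCP pose, the force, the opening and the grip force at its end, in the units of the state.
- bot.get_obs(): the state, without advancing time (a new reading comes with each control period).
- bot.camera(name): name is "scene" or "side" or "wrist"; returns the picture (400x640x3 uint8, blue, green, red); there is no depth.
- bot.camera_info(name): a dict with "intrinsics" (3x3 intrinsics, pixels), "camera_from_world" (4x4, takes a point from world to camera coordinates); the wrist camera has in their place "hand_eye" (4x4, takes a point from camera to tool coordinates, whose origin is the TCP and whose axes are the flange's). Camera axes: x right, y down, z forward; pixel columns grow to the right and rows downward; lengths in m; the calibration is good to about 2 mm. A picture is of the moment at which its call begins: read the wrist's pose just before it. camera_info takes no time and is no camera call.
- bot.job_done(): hands the job in; it is judged then, once.
Trained networks look in the newest picture that a camera, given by its name, has taken for a name from the list of things; names that differ only in an ending like _2 or _b are one class to them, and where a whole thing is asked for, a point or a joint stands for the part that bears it (a point fixed in the world has none). Each returns a list of dicts, best first, with "confidence" (0 to 1); they miss things now and then, are a little off and sometimes report something else, mostly with a low value. They report only what shows in the picture. A call takes as long as a camera call. They do not tell look-alikes from the thing itself.
- bot.silhouettes(camera, target): "mask" (400x640 bool, what is visible of it) and "uv" ([column, row] in pixels, amid what is visible of it).
- bot.spot_point(camera, target): "uv" ([column, row] in pixels: a listed point, or the origin of a listed thing).
The state is a dict: "clock": time; "joint_pos": joint angles; "joint_vel": joint speeds; "tau": joint torques, N m; "eef_pos": TCP position; "tool_rot": TCP orientation; "ft_force": force on the tool from outside, world axes, zero at the start; "ft_torque": the same for the moment, N m; "grip_width": finger opening in m; "grasp_force": force on a finger pad.
Only numpy, scipy, OpenCV 4.12 (cv2) and the standard library are available. Lean on these libraries where they do the work, as an engineer would, in place of code of your own. Each camera call takes 0.05 s, during which the arm holds its last target. There are 200 camera calls.

## Working session

There is one attempt and no reset: what is moved stays moved. The work goes in short steps, Python scripts to look and compute and a shell command to move; the robot and the scene stay as the last step left them, time stands still between calls to the robot, and variables do not carry over. Pictures are saved under pics/ and viewed, at most 14 in all, crops included, and the job is handed in when it is done.

```bash
ls; mkdir -p pics
python3 - <<'E'
from workcell import bot
import cv2
for c in ("scene","side"):
    cv2.imwrite(f"pics/{c}0.png",bot.camera(c))
    i=bot.camera_info(c);print(c,i)
    for t in ("trough","easel","rest","lid","control","selector_grip","tip_rack","reagent","jar","plate0"):
        print(t,[(round(d["confidence"],2),[round(float(x)) for x in d["uv"]]) for d in bot.spot_point(c,t)])
print(bot.camera_info("wrist"));print(bot.get_obs())
E
```

```text
pics
scene {'intrinsics': array([[432.49717558,   0.        , 323.16266878],
       [  0.        , 432.49717558, 199.44496182],
       [  0.        ,   0.        ,   1.        ]]), 'camera_from_world': array([[ 0.244795  ,  0.96953071, -0.00925302, -0.12132131],
       [ 0.82473243, -0.21323403, -0.52378207, -0.38938413],
       [-0.50979586,  0.12058796, -0.85180204,  1.76208683],
       [ 0.        ,  0.        ,  0.        ,  1.        ]])}
trough [(0.86, [393, 204])]
easel [(0.64, [304, 224]), (0.6, [334, 184])]
rest [(0.88, [303, 222])]
lid [(0.55, [429, 171])]
control [(0.95, [212, 212]), (0.81, [204, 175])]
selector_grip [(0.7, [196, 162]), (0.5, [208, 195])]
tip_rack [(0.83, [233, 275])]
reagent []
jar [(0.8, [334, 187])]
plate0 [(0.84, [389, 212]), (0.54, [384, 188]), (0.51, [389, 200])]
side {'intrinsics': array([[437.3231986 ,   0.        , 318.86922706],
       [  0.        , 437.3231986 , 198.70247759],
       [  0.        ,   0.        ,   1.        ]]), 'camera_from_world': array([[-0.7343914 , -0.67843381, -0.01992067,  0.38993216],
       [-0.46888523,  0.5283425 , -
[... 1111 characters left out ...]
}
{'clock': 1.1, 'joint_pos': array([-1.32804280e+00,  2.40584813e-01,  4.97346758e-03,  1.33518776e+00,
       -7.58248964e-06,  1.57080492e+00]), 'joint_vel': array([-0.00109253,  0.00054085, -0.00069903,  0.0024826 , -0.00021178,
        0.00098737]), 'tau': array([-9.57317352e-04, -3.72220480e+01,  2.52694702e+01,  1.26089602e-03,
        1.80422185e-04, -1.51394502e-06]), 'eef_pos': array([ 0.12018409, -0.48533231,  0.25330391]), 'tool_rot': array([ 9.92643400e-01,  1.21074692e-01, -3.93144502e-06, -9.18988127e-07]), 'ft_force': array([0.71260145, 0.12585921, 0.19332323]), 'ft_torque': array([-0.011162  ,  0.01701581, -0.06057421]), 'grasp_force': 0.0, 'grip_width': 0.08500315301383216}
```

View pics/scene0.png

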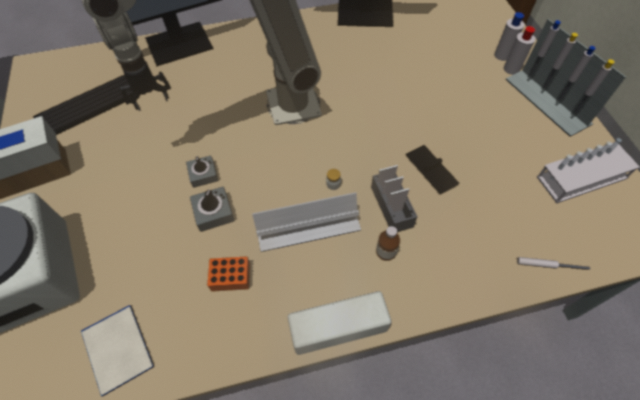

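View pics/side0.png

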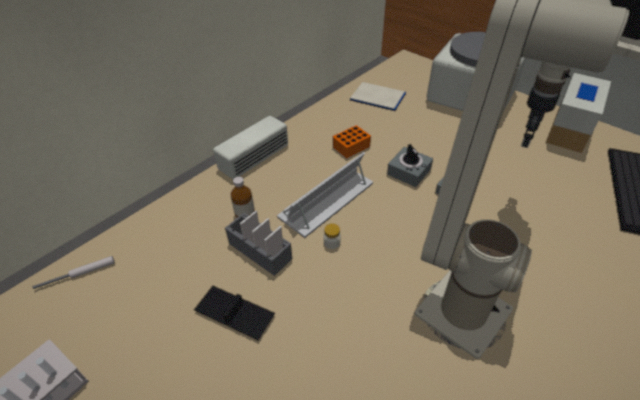

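The scene view shows three plates in the trough at about (393,200), the easel at (306,222), the lid at (432,168) and the jar at (334,178). Two boxes look like the control: (212,208) and (202,170). The one at (212,208) is larger, so it should be the one meant. I'll confirm that with an enlarged crop.

```bash
cat > h.py <<'E'
import numpy as np, cv2
from scipy.spatial.transform import Rotation as R
from workcell import bot
def cam(c,obs=None):
    i=bot.camera_info(c);K=np.array(i["intrinsics"])
    if c!="wrist": return K,np.array(i["camera_from_world"])
    o=obs or bot.get_obs();T=np.eye(4);T[:3,:3]=R.from_quat(o["tool_rot"]).as_matrix();T[:3,3]=o["eef_pos"]
    return K,np.linalg.inv(T@np.array(i["hand_eye"]))
def proj(KE,X):
    K,E=KE;X=np.atleast_2d(X);p=(X@E[:3,:3].T+E[:3,3])@K.T
    return p[:,:2]/p[:,2:]
def ray(KE,uv):
    K,E=KE;d=E[:3,:3].T@np.linalg.solve(K,[uv[0],uv[1],1]);return -E[:3,:3].T@E[:3,3],d/np.linalg.norm(d)
def onz(KE,uv,z):
    o,d=ray(KE,uv);return o+d*(z-o[2])/d[2]
def tri(obs):  # [(KE,uv),...]
    A=np.zeros((3,3));b=np.zeros(3)
    for KE,uv in obs:
        o,d=ray(KE,uv);P=np.eye(3)-np.outer(d,d);A+=P;b+=P@o
    X=np.linalg.solve(A,b)
    return X,[np.round(proj(KE,X)[0]-uv,1) for KE,uv in obs]
E
python3 - <<'E'
from h import *
S,D=cam("scene"),cam("side")
for n,a,b in [("trough",(393,204),(262,255)),("rest",(303,222),(324,187)),("easel",(304,224),(323,197)),("lid",(429,171),(237,309)),("control",(212,212),(408,174)),("sel",(208,195),(413,151)),("jar",(334,187),(332,244)),("rack",(233,275),(352,147)),
 ("panel top L",(253,215),(363,157)),("panel top R",(357,196),(281,212)),("lip L",(261,249),(372,185)),("lip R",(360,232),(306,231)),
 ("lid a",(407,155),(216,289)),("lid c",(459,182),(258,338)),("lid b",(420,146),(273,318)), ("lidd",(440,192),(196,311))]:
    X,e=tri([(S,a),(D,b)]);print(n,X.round(3),e)
im=cv2.imread("pics/scene0.png")[140:240,170:320];cv2.imwrite("pics/crop_control.png",cv2.resize(im,None,fx=5,fy=5,interpolation=2))
E
```

```text
trough [ 0.551  0.236 -0.002] [array([-0.5, -0.1]), array([-0.6,  0.1])]
rest [ 0.574 -0.082  0.047] [array([1.8, 0.8]), array([ 1.8, -0.6])]
easel [ 0.566 -0.074  0.012] [array([2.9, 1.2]), array([ 3. , -1.1])]
lid [0.457 0.407 0.007] [array([0.2, 0. ]), array([ 0.3, -0.1])]
control [ 0.429 -0.375 -0.004] [array([1.8, 1. ]), array([ 1.7, -0.9])]
sel [ 0.426 -0.368  0.104] [array([0.3, 0.2]), array([ 0.3, -0.2])]
jar [ 0.425  0.057 -0.011] [array([-0.4, -0.2]), array([-0.4,  0.1])]
rack [ 0.676 -0.342  0.005] [array([-0.6, -0.3]), array([-0.5,  0.2])]
panel top L [ 0.537 -0.236  0.1  ] [array([1. , 0.5]), array([ 1. , -0.4])]
panel top R [0.556 0.116 0.097] [array([4.8, 1.6]), array([ 5.2, -1.5])]
lip L [ 0.548 -0.267 -0.076] [array([-7.8, -4.2]), array([-7.7,  2.9])]
lip R [ 0.574  0.076 -0.061] [array([-10.5,  -4.2]), array([-11.6,   2.8])]
lid a [0.458 0.376 0.099] [array([19. ,  2.7]), array([25. , -6.8])]
lid c [ 0.44   0.467 -0.072] [array([-21. ,  -5.8]), array([-29.1,   3.9])]
lid b [0.356 0.386 0.043] [array([-4.4, -1.2]), array([-6.3,  1.5])]
lidd [ 0.543  0.455 -0.03 ] [array([8.3, 1.1]), array([10.6, -2.2])]
```

View pics/crop_control.png

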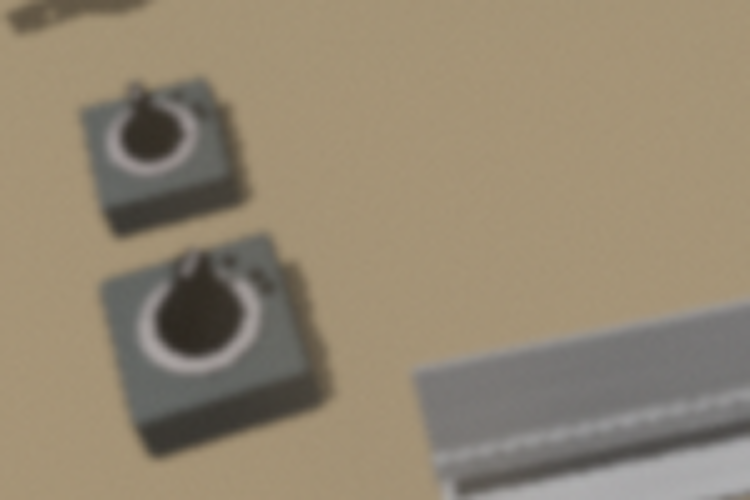

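The crop confirms two boxes: the large one, crop (215,345) / scene (212,208), and a small one, crop (165,155) / scene (202,170). The larger is the control. Its white pointer is near the top of the knob, with dots to the upper right. Next I'll look from the wrist camera.

```bash
cat > snap.py <<'E'
import sys,pickle
from h import *
n=sys.argv[1];o=bot.get_obs();im=bot.camera("wrist");cv2.imwrite(f"pics/{n}.png",im)
d={}
for t in sys.argv[2:]: d[t]=[(x["confidence"],x["uv"]) for x in bot.spot_point("wrist",t)]
pickle.dump((cam("wrist",o),d),open(f"{n}.pkl","wb"))
print(n,o["clock"],o["eef_pos"].round(3),{k:[(round(c,2),np.round(u,1).tolist()) for c,u in v] for k,v in d.items()})
E
python3 -m inch '[35,14,8,0,0,-0.03,100,70,28,16,0,0,-0.06,100,105,42,24,0,0,-0.09,100,140,55,32,0,0,-0.12,100,175,70,40,0,0,-0.15,100,210,83,48,0,0,-0.18,100,245,97,56,0,0,-0.22,100,280,110,67,0,0,-0.243,100]'
python3 -m inch '[0,0,0,0,0,0,100,0,0,0,0,0,0,100]'
python3 snap.py w1 control selector_grip easel rest
python3 -m inch '[0,35,0,0,0,0,100,0,70,0,0,0,0,100,0,105,0,0,0,0,100,0,140,0,0,0,0,100,0,175,0,0,0,0,100,0,210,0,0,0,0,100,0,245,0,0,0,0,100,0,280,0,0,0,0,100]'
python3 -m inch '[0,0,0,0,0,0,100,0,0,0,0,0,0,100]'
python3 snap.py w2 easel rest trough jar reagent plate0 control
python3 -m inch '[10,35,0,0,0,0,100,20,70,0,0,0,0,100,30,105,0,0,0,0,100,40,140,0,0,0,0,100,50,175,0,0,0,0,100,60,210,0,0,0,0,100,70,245,0,0,0,0,100,80,280,0,0,0,0,100]'
python3 -m inch '[0,0,0,0,0,0,100,0,0,0,0,0,0,100]'
python3 snap.py w3 trough plate0 lid jar reagent rest
python3 -c "
import cv2,numpy as np
r=lambda n:cv2.resize(cv2.imread(f'pics/{n}.png'),(400,250))
cv2.imwrite('pics/m1.png',cv2.imread('pics/w1.png'));cv2.imwrite('pics/m2.png',np.vstack([cv2.resize(cv2.imread(f'pics/{n}.png'),(480,300)) for n in('w2','w3')]))"
```

```text
clock: 1.77
eef_pos: [0.4016, -0.3741, 0.3203]
tool_rot: [1.0, -0.001, -0.0, -0.0]
ft_force: [0.7, -0.4, 0.4]
grip_width: 0.0853
grasp_force: 0.0
clock: 1.93
eef_pos: [0.4021, -0.3745, 0.3204]
tool_rot: [1.0, 0.002, 0.0, 0.0]
ft_force: [-0.6, -0.2, 0.1]
grip_width: 0.0855
grasp_force: 0.0
w1 1.9333 [ 0.402 -0.375  0.32 ] {'control': [(0.98, [332.9, 254.1]), (0.9, [317.4, 140.6]), (0.41, [81.4, 30.4])], 'selector_grip': [(0.71, [319.2, 151.8]), (0.68, [336.0, 277.3])], 'easel': [(0.94, [83.9, 34.7])], 'rest': [(0.79, [49.9, 19.2]), (0.34, [317.0, 152.9])]}
clock: 2.85
eef_pos: [0.399, -0.0947, 0.3204]
tool_rot: [1.0, -0.002, 0.0, 0.0]
ft_force: [0.8, 0.7, -0.5]
grip_width: 0.0851
grasp_force: 0.0
clock: 3.02
eef_pos: [0.3996, -0.0947, 0.3206]
tool_rot: [1.0, 0.001, 0.0, 0.0]
ft_force: [0.5, -0.0, 0.4]
grip_width: 0.085
grasp_force: 0.0
w2 3.0167 [ 0.4   -0.095  0.321] {'easel': [(0.68, [300.8, 28.9])], 'rest': [], 'trough': [(0.67, [64.5, 31.8])], 'jar': [(0.69, [211.2, 145.9])], 'reagent': [(0.42, [298.0, 18.8])], 'plate0': [], 'control': [(0.73, [518.5, 138.9]), (0.67, [510.2, 251.6])]}
clock: 4.08
eef_pos: [0.4702, 0.0321, 0.3201]
tool_rot: [1.0, 0.025, -0.001, -0.016]
ft_force: [-0.0, -0.3, 0.4]
grip_width: 0.0853
grasp_force: 0.0
clock: 4.25
eef_pos: [0.4697, 0.0321, 0.3201]
tool_rot: [1.0, 0.025, -0.001, -0.016]
ft_force: [0.5, 0.9, -0.7]
grip_width: 0.0856
grasp_force: 0.0
w3 4.25 [0.47  0.032 0.32 ] {'trough': [(0.89, [181.6, 86.1])], 'plate0': [(0.83, [179.1, 63.3]), (0.75, [186.8, 104.3]), (0.65, [186.8, 142.9])], 'lid': [(0.76, [50.3, 160.1])], 'jar': [(0.86, [305.5, 193.0])], 'reagent': [], 'rest': [(0.61, [417.9, 91.1]), (0.44, [54.8, 159.7])]}
```

View pics/m1.png

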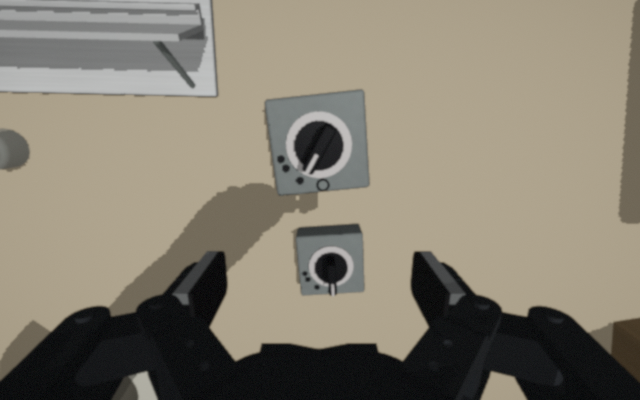

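View pics/m2.png

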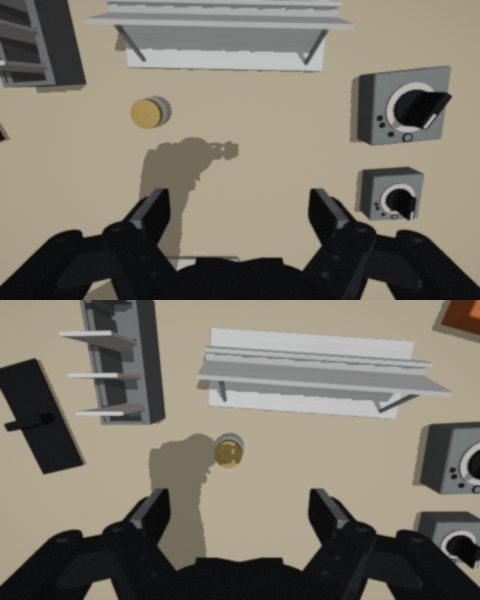

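The w1 view shows the big control at (318,143) with its pointer toward the one-dot mark (about 0.6), and the small one at (331,262). The w2 and w3 views show the jar, the easel (panel top toward the robot), the trough with three plates and the lid. The last move stopped short, so I'll check the joints.

Run:
```python
from h import *
o=bot.get_obs();print(o["joint_pos"].round(3))
S,D=cam("scene"),cam("side")
import pickle
W1,W2,W3=[pickle.load(open(f"w{i}.pkl","rb"))[0] for i in (1,2,3)]
for n,l in dict(sel=[(S,(208,195)),(D,(413,151)),(W1,(319.2,147))],
 control=[(S,(212,212)),(D,(408,174)),(W1,(317.4,140.6))],
 jar=[(S,(334,187)),(D,(332,244)),(W2,(211.2,145.9)),(W3,(305.5,193))],
 trough=[(S,(393,204)),(D,(262,255)),(W3,(181.6,86.1))],
 lid=[(S,(429,171)),(D,(237,309)),(W3,(50.3,160.1))],
 panelL=[(W2,(115,23)),(W3,(265,507-400)),(S,(357,196))],panelR=[(W2,(470,31)),(W3,(600,524-400)),(S,(253,215))]).items():
    X,e=tri(l);print(n,X.round(3),[x.tolist() for x in e])
# control top corners, z=.055
c=np.array([onz(W1,u,.055) for u in [(265,100),(364,90),(369,186),(277,195)]]);print("control corners",c.round(3).tolist(),c.mean(0).round(3))
print("pointer",onz(W1,(307,172),.1).round(3),onz(W1,(316,152),.1).round(3))
print("ring",onz(W1,(323,185),.055).round(3),[onz(W1,u,.055).round(3).tolist() for u in [(300,181),(286,169),(281,159)]])
```

```text
[0.051 0.163 0.08  1.489 0.032 3.141]
sel [ 0.43  -0.372  0.102] [[-0.6, 1.7], [-0.0, -0.7], [-3.7, 5.1]]
control [ 0.431 -0.374 -0.004] [[2.0, 1.2], [1.3, -1.1], [0.7, 1.5]]
jar [ 0.423  0.058 -0.009] [[-0.1, -0.9], [-0.3, 0.4], [0.5, -0.5], [0.7, -1.6]]
trough [ 0.556  0.235 -0.002] [[-0.5, 1.2], [-1.3, -0.9], [-0.6, 5.4]]
lid [0.456 0.41  0.015] [[1.3, -1.6], [-0.7, -0.6], [7.1, -0.9]]
panelL [0.548 0.1   0.105] [[3.3, 5.2], [-2.0, -6.9], [-0.4, -0.8]]
panelR [ 0.543 -0.238  0.115] [[-0.3, 1.1], [0.4, -1.3], [-0.1, -0.1]]
control corners [[0.485, -0.311, 0.055], [0.497, -0.428, 0.055], [0.381, -0.44, 0.055], [0.369, -0.322, 0.055]] [ 0.433 -0.375  0.055]
pointer [ 0.408 -0.362  0.1  ] [ 0.43  -0.372  0.1  ]
ring [ 0.382 -0.381  0.055] [[0.387, -0.352, 0.055], [0.403, -0.334, 0.055], [0.415, -0.328, 0.055]]
```

```bash
cat > go.py <<'E'
# go.py x y z yaw [tilt about ledge axis, its yaw]: shift (mm) and rotvec from the present pose
import sys
from h import *
a=[float(v) for v in sys.argv[1:]];o=bot.get_obs()
yaw=a[3];tilt=a[4] if len(a)>4 else 0;ey=a[5] if len(a)>5 else 0
L=np.array([-np.sin(ey),np.cos(ey),0])
Rt=R.from_rotvec(tilt*L)*R.from_euler("z",yaw)*R.from_euler("x",np.pi)
r=(Rt*R.from_quat(o["tool_rot"]).inv()).as_rotvec()
s=(np.array(a[:3])-o["eef_pos"])*1000
print("shift",s.round(1).tolist(),"turn",r.round(3).tolist(),"rows>=",max(np.linalg.norm(s)/41.7,np.linalg.norm(r)/.125).round(1),"t",round(o["clock"],1),"eef",o["eef_pos"].round(4).tolist())
E
python3 go.py 0.425 -0.370 0.21 -0.45
```

```text
shift [-44.3, -402.8, -110.5] turn [-0.031, 0.006, -0.502] rows>= 10.1 t 4.6 eef [0.4693, 0.0328, 0.3205]
```

```bash
python3 -m inch '[-22,-200,-20,-0.015,0.003,-0.25,100,-22,-200,-20,-0.015,0.003,-0.25,100,-22,-200,-20,-0.015,0.003,-0.25,100,-22,-200,-20,-0.015,0.003,-0.25,100,-22,-200,-20,-0.015,0.003,-0.25,100,-22,-200,-20,-0.015,0.003,-0.25,100]' >/dev/null
python3 -m inch '[-22,-203,-90,-0.016,0.003,-0.25,100,-22,-203,-90,-0.016,0.003,-0.25,100,-22,-203,-90,-0.016,0.003,-0.25,100,-22,-203,-90,-0.016,0.003,-0.25,100,-22,-203,-90,-0.016,0.003,-0.25,100,-22,-203,-90,-0.016,0.003,-0.25,100,-22,-203,-90,-0.016,0.003,-0.25,100,-22,-203,-90,-0.016,0.003,-0.25,100]'
python3 snap.py w4 control selector_grip
```

```text
clock: 5.77
eef_pos: [0.4255, -0.3694, 0.2099]
tool_rot: [0.975, -0.222, -0.001, -0.001]
ft_force: [-0.2, 0.6, 0.5]
grip_width: 0.0851
grasp_force: 0.0
w4 5.7667 [ 0.425 -0.369  0.21 ] {'control': [(0.95, [396.0, 289.2]), (0.73, [320.2, 170.5])], 'selector_grip': [(0.92, [415.8, 332.2]), (0.57, [322.3, 194.5])]}
```

View pics/w4.png

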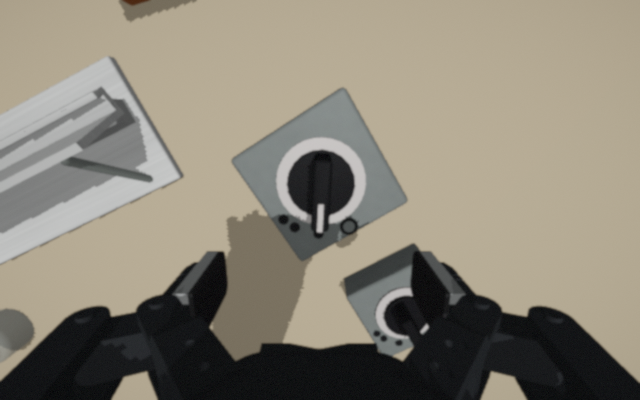

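The pointer is at the single dot (low) on the big box. The bar runs from (322,152) to (320,232), nearly aligned with the tool.

```bash
python3 - <<'E'
from h import *
import pickle
W=pickle.load(open("w4.pkl","rb"))[0];W1=pickle.load(open("w1.pkl","rb"))[0]
a,b=onz(W,(322.5,151),.109),onz(W,(320,233),.109);print(a,b,(a+b)/2,np.linalg.norm(a-b),np.arctan2(*(a-b)[1::-1]))
print(onz(W,(322.3,194.5),.095), "ring centre",onz(W,(321,181),.055),onz(W1,(319,145),.055))
c=np.array([onz(W,u,.055) for u in [(233,159),(344,88),(407,200),(305,260)]]);print(c.mean(0),np.arctan2(*(c[1]-c[2])[1::-1]),np.arctan2(*(c[0]-c[3])[1::-1]))
E
python3 go.py 0.432 -0.3735 0.098 -0.49
```

```text
[ 0.46315217 -0.39080748  0.109     ] [ 0.40747517 -0.36210746  0.109     ] [ 0.43531367 -0.37645747  0.109     ] 0.06263880355057559 -0.4759495991510588
[ 0.43086355 -0.37537628  0.095     ] ring centre [ 0.43300012 -0.37550139  0.055     ] [ 0.43282139 -0.37567178  0.055     ]
[ 0.43309277 -0.37682892  0.055     ] 0.10571904764975885 0.11729128524624675
shift [5.6, -4.9, -113.5] turn [-0.0, 0.001, -0.044] rows>= 2.7 t 5.9 eef [0.4264, -0.3686, 0.2115]
```

```bash
python3 -m inch '[8,-7,-30,0,0,-0.04,60,8,-7,-60,0,0,-0.04,60,8,-7,-90,0,0,-0.04,60,8,-7,-112,0,0,-0.04,60,8,-7,-112,0,0,-0.04,60]'
python3 -m inch '[0,0,0,0,0,0,0,0,0,0,0,0,0,0,0,0,0,0,0,0,0,0,0,0,0,0,0,0,0,0,0,0,0,0,0,0,0,0,0,0,0,0]'
python3 -m inch '[0,0,0,0,0,0.1,0,0,0,0,0,0,0.2,0,0,0,0,0,0,0.3,0,0,0,0,0,0,0.4,0,0,0,0,0,0,0.5,0,0,0,0,0,0,0.6,0,0,0,0,0,0,0.62,0,0,0,0,0,0,0.62,0]'
```

```text
clock: 6.33
eef_pos: [0.4317, -0.3733, 0.0944]
tool_rot: [0.971, -0.24, -0.004, -0.002]
ft_force: [-0.6, 0.2, -0.5]
grip_width: 0.0511
grasp_force: 0.0
clock: 6.83
eef_pos: [0.4358, -0.3765, 0.1013]
tool_rot: [0.971, -0.241, 0.003, -0.001]
ft_force: [2.6, 4.3, 3.5]
grip_width: 0.0129
grasp_force: 59.6
clock: 7.5
eef_pos: [0.4363, -0.3744, 0.1013]
tool_rot: [0.998, 0.068, 0.003, -0.002]
ft_force: [3.9, 10.8, 5.0]
grip_width: 0.0131
grasp_force: 60.0
```

```bash
python3 -m inch '[0,0,0,0,0,0,60,0,0,0,0,0,0,60,0,0,0,0,0,0,60,0,0,30,0,0,0,60,0,0,60,0,0,0,60,-20,0,90,0,0,0,60,-20,0,115,0,0,0,60,-20,0,115,0,0,0,60]'
python3 snap.py w5 control selector_grip
python3 go.py 0.50 0.16 0.34 1.571
```

```text
clock: 8.17
eef_pos: [0.4151, -0.3798, 0.2202]
tool_rot: [0.998, 0.065, 0.004, 0.004]
ft_force: [1.2, -1.1, 0.8]
grip_width: 0.0514
grasp_force: 0.0
w5 8.1667 [ 0.415 -0.38   0.22 ] {'control': [(0.88, [311.6, 161.2]), (0.55, [312.6, 296.7])], 'selector_grip': [(0.72, [312.7, 180.1]), (0.63, [314.3, 340.7])]}
shift [86.6, 537.4, 126.5] turn [0.0, 0.0, 1.439] rows>= 13.4 t 8.3 eef [0.4134, -0.3774, 0.2135]
```

```bash
python3 -m inch '[43,270,120,0,0,0.72,60,43,270,120,0,0,0.72,60,43,270,120,0,0,0.72,60,43,270,120,0,0,0.72,60,43,270,120,0,0,0.72,60,43,270,120,0,0,0.72,60,43,270,120,0,0,0.72,60,43,270,120,0,0,0.72,60]' >/dev/null
python3 -m inch '[43,268,6,0,0,0.72,60,43,268,6,0,0,0.72,60,43,268,6,0,0,0.72,60,43,268,6,0,0,0.72,60,43,268,6,0,0,0.72,60,43,268,6,0,0,0.72,60,43,268,6,0,0,0.72,60,43,268,6,0,0,0.72,60]'
python3 -m inch '[0,0,0,0,0,0,60,0,0,0,0,0,0,60,0,0,0,0,0,0,60]' >/dev/null
python3 snap.py w6 trough plate0 lid rest easel reagent jar
python3 -m inch '[0,-40,0,0,0,0,60,0,-80,0,0,0,0,60,0,-120,0,0,0,0,60,0,-160,0,0,0,0,60,0,-160,0,0,0,0,60,0,-160,0,0,0,0,60,0,-160,0,0,0,0,60]' 
python3 snap.py w7 trough plate0 lid rest easel reagent jar
python3 - <<'E'
import cv2,numpy as np
a=cv2.imread('pics/w5.png')[90:290,220:420]
b=np.zeros((600,800,3),np.uint8);b[:200,600:]=a
b[:300,:480]=cv2.resize(cv2.imread('pics/w7.png'),(480,300));b[300:,:480]=cv2.resize(cv2.imread('pics/w6.png'),(480,300))
cv2.imwrite('pics/m3.png',b)
E
```

```text
clock: 9.65
eef_pos: [0.4996, 0.1649, 0.3365]
tool_rot: [0.705, 0.71, -0.002, -0.001]
ft_force: [-1.3, 0.2, -0.6]
grip_width: 0.0512
grasp_force: 0.0
w6 9.9 [0.499 0.16  0.339] {'trough': [(0.72, [363.2, 315.3]), (0.67, [363.2, 111.5])], 'plate0': [(0.97, [384.3, 113.5]), (0.91, [350.2, 112.4]), (0.84, [313.2, 117.5])], 'lid': [], 'rest': [(0.81, [364.1, 312.7])], 'easel': [(0.55, [362.6, 296.9])], 'reagent': [(0.91, [468.0, 158.6])], 'jar': [(0.59, [268.6, 226.1])]}
clock: 10.88
eef_pos: [0.4995, 0.001, 0.3394]
tool_rot: [0.707, 0.707, -0.0, -0.0]
ft_force: [-0.3, 0.1, 0.2]
grip_width: 0.0512
grasp_force: 0.0
w7 10.8833 [0.499 0.001 0.339] {'trough': [], 'plate0': [], 'lid': [], 'rest': [(0.94, [368.5, 216.7])], 'easel': [(0.87, [363.1, 204.7])], 'reagent': [(0.92, [481.3, 41.3])], 'jar': [(0.65, [263.3, 121.1])]}
```

View pics/m3.png

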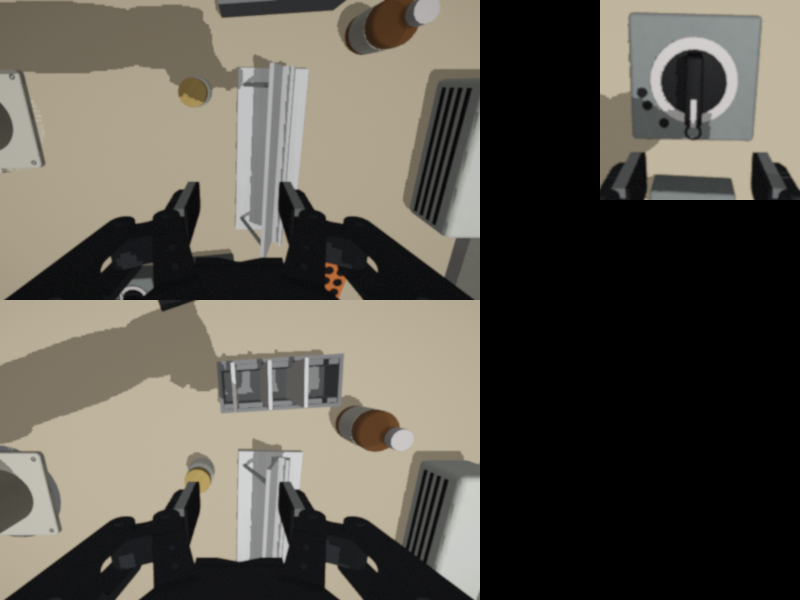

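The crop at right shows the selector's pointer on the ring, so it is off. The w6 view shows the trough at about (374,110) with plates in three slots and the right one empty. The w7 view shows the easel, its panel top edge near x≈362 px. I'll enlarge both for accurate corners.

Run:
```python
import cv2,numpy as np
a=cv2.imread('pics/w6.png')[60:160,280:470];e=cv2.imread('pics/w7.png')[75:345,305:420]
b=np.zeros((600,800,3),np.uint8);b[:300,:570]=cv2.resize(a,None,fx=3,fy=3,interpolation=2)
e=cv2.resize(e.transpose(1,0,2).copy(),None,fx=2.5,fy=2.5,interpolation=2);b[305:305+e.shape[0],:e.shape[1]]=e
cv2.imwrite('pics/m4.png',b);print(e.shape)
```

```text
(288, 675, 3)
```

View pics/m4.png

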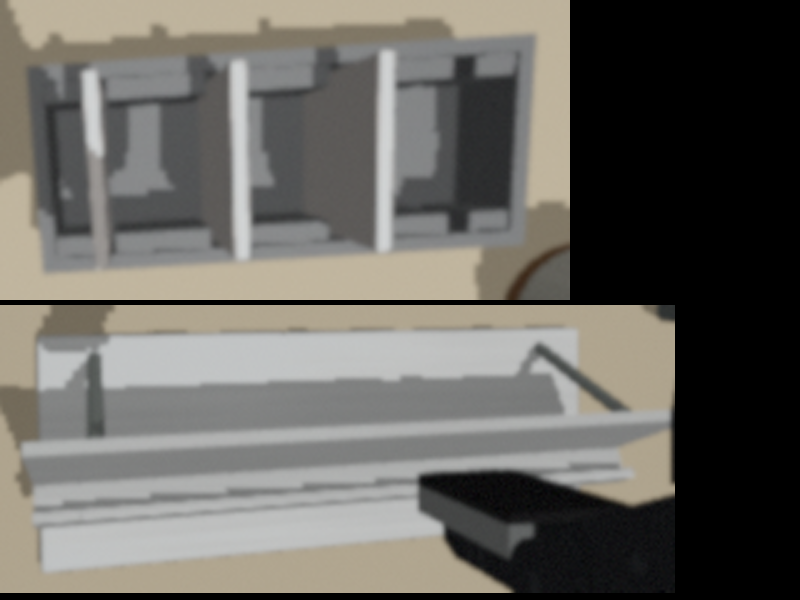

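The enlarged crops give the trough rim corners, the plates' top edges and the easel's base and panel edges. I'll fit poses to them.

Run:
```python
from h import *
import pickle
from scipy.optimize import least_squares
W6,W7,W1,W2,W3=[pickle.load(open(f"w{i}.pkl","rb"))[0] for i in (6,7,1,2,3)]
S,D=cam("scene"),cam("side")
t=lambda X,Y:(280+X/3,60+Y/3)
rim=[t(27,67),t(535,36),t(523,244),t(44,271)]
c=np.array([onz(W6,u,.075) for u in rim]);print("rim",c.round(4).tolist(),c.mean(0))
pl=[(t(90,70),t(102,265)),(t(239,60),t(242,258)),(t(387,50),t(384,250))]
for i,(a,b) in enumerate(pl):
    A,B=onz(W6,a,.138),onz(W6,b,.138);print("plate",i,((A+B)/2).round(4),np.linalg.norm(A-B).round(4),np.arctan2(-(A-B)[0],(A-B)[1]).round(3))
# trough: x,y,yaw,z of rim (free as a check)
def T(p,L):
    L=np.array(L,float);r=R.from_euler("z",p[2]).apply(L);return r+[p[0],p[1],0]
def res(p):
    r=proj(W6,T(p,[[-.098,.04,.075+p[3]],[.098,.04,.075+p[3]],[.098,-.04,.075+p[3]],[-.098,-.04,.075+p[3]]]))-np.array(rim)
    k=[]
    for x,(a,b) in zip((-.072,-.024,.024),pl):
        q=proj(W6,T(p,[[x,.032,.138+p[3]],[x,-.032,.138+p[3]]]));k.append(q-np.array([a,b]))
    return np.r_[r.ravel(),np.ravel(k)]
for z0 in (0,1):
    f=least_squares(lambda p:res(np.r_[p[:3],p[3]*z0]),[.556,.235,0,0]);print("trough",f.x.round(4),"rms",np.sqrt((f.fun**2).mean()).round(2));print(f.fun.reshape(-1,2).round(1).tolist())
e=lambda X,Y:(305+(Y-305)/2.5,75+X/2.5)
s_,c_=np.sin(.35),np.cos(.35)
ob=[(W7,[-.065,.17,.012],e(38,338)),(W7,[-.065,-.17,.012],e(577,329)),(W7,[.065,.17,.012],e(42,572)),
    (W7,[-.07*s_,.17,.05+.07*c_],e(25,450)),(W7,[-.07*s_,-.17,.05+.07*c_],e(672,418)),
    (W1,[-.065,-.17,.012],(216,97)),(W2,[-.065,.17,.012],(126*4/3,67*4/3)),(W2,[-.065,-.17,.012],(322*4/3,71*4/3))]
f=least_squares(lambda p:np.concatenate([(proj(k,T(p,[l]))-u).ravel() for k,l,u in ob]),[.57,-.07,0],loss="soft_l1");print("easel",f.x.round(4));print(np.concatenate([(proj(k,T(f.x,[l]))-u) for k,l,u in ob]).round(1).tolist())
rg=pickle.load(open("w6.pkl","rb"))[1]["reagent"][0][1],pickle.load(open("w7.pkl","rb"))[1]["reagent"][0][1]
print("reagent",tri([(W6,rg[0]),(W7,rg[1])]))
```

```text
rim [[0.465, 0.261, 0.075], [0.6603, 0.2719, 0.075], [0.6651, 0.1932, 0.075], [0.4699, 0.1824, 0.075]] [0.56506718 0.22713717 0.075     ]
plate 0 [0.4929 0.2234 0.138 ] 0.0628 0.057
plate 1 [0.541  0.2261 0.138 ] 0.0635 0.052
plate 2 [0.5889 0.2289 0.138 ] 0.0638 0.063
trough [0.565  0.2273 0.0563 0.    ] rms 0.38
[[-0.2, -0.7], [0.3, -0.8], [-0.1, 0.2], [-0.4, 0.4], [0.1, -0.5], [0.1, 0.7], [-0.1, -0.1], [0.2, 0.4], [0.2, 0.1], [-0.2, 0.3]]
trough [ 0.5652  0.2274  0.0565 -0.0015] rms 0.33
[[0.1, -0.6], [-0.0, -0.7], [-0.4, 0.1], [-0.1, 0.3], [0.4, -0.3], [0.4, 0.5], [-0.1, -0.0], [0.2, 0.2], [0.0, 0.3], [-0.4, 0.2]]
easel [ 0.5606 -0.0722 -0.0213]
[[-0.1, -0.9], [-0.8, 0.1], [1.5, -0.3], [-5.7, -1.6], [-7.0, 9.1], [0.3, -1.3], [1.5, -1.4], [0.2, -0.4]]
reagent (array([ 7.19719112e-01,  1.60986165e-01, -2.20243909e-04]), [array([-0.6, -0. ]), array([ 0.7, -0.1])])
```

```bash
python3 -m inch '[40,-15,0,0,0,0,60,80,-30,0,0,0,0,60,120,-40,0,0,0,0,60,120,-40,0,0,0,0,60,120,-40,0,0,0,0,60,120,-40,0,0,0,0,60]'
python3 snap.py w8 rest easel
python3 - <<'E'
import cv2,numpy as np,pickle
from h import *
p=(0.5606,-.0722,-.0213);W8=pickle.load(open("w8.pkl","rb"))[0]
print(proj(W8,[[.57,.1,.06],[.57,-.24,.06]]))
u0=int(proj(W8,[[.57,.0,.06]])[0][0])
a=cv2.imread('pics/w8.png')[20:290,max(u0-60,0):u0+60];e=cv2.imread('pics/w7.png')[75:345,310:410]
f=lambda i:cv2.resize(i.transpose(1,0,2).copy(),None,fx=2.9,fy=2.9,interpolation=2)[:, :790]
A,E=f(a)[:340],f(e)[:255];print(u0-60,A.shape,E.shape)
cv2.imwrite('pics/m5.png',np.vstack([A[:,:783],E[:,:783]]))
E
```

```text
clock: 11.78
eef_pos: [0.6193, -0.0387, 0.3381]
tool_rot: [0.707, 0.708, -0.001, -0.001]
ft_force: [0.2, -0.5, 1.7]
grip_width: 0.0512
grasp_force: 0.0
w8 11.7833 [ 0.619 -0.039  0.338] {'rest': [(0.58, [279.7, 188.0])], 'easel': [(0.75, [286.4, 184.0]), (0.59, [356.7, 334.2])]}
[[277.07086399  49.74943523]
 [285.25585728 302.01507015]]
219 (340, 783, 3) (255, 783, 3)
```

View pics/m5.png

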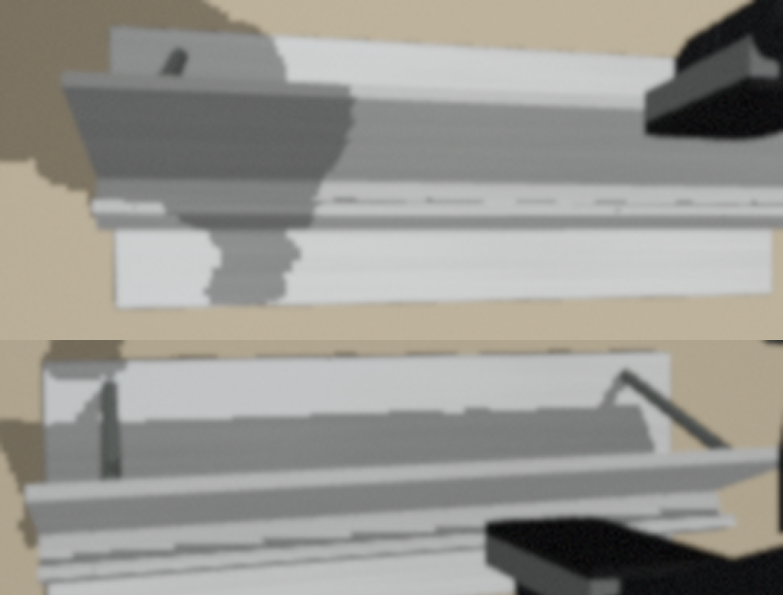

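Run:
```python
from h import *
import pickle
from scipy.optimize import least_squares
W7,W8=[pickle.load(open(f"w{i}.pkl","rb"))[0] for i in (7,8)]
a=lambda X,Y:(219+Y/2.9,20+X/2.9); b=lambda X,Y:(310+(Y-340)/2.9,75+X/2.9)
s_,c_=np.sin(.35),np.cos(.35)
for n,W,u,z in [("top8",W8,a(66,87),.1158),("top8r",W8,a(640,110),.1158),("cor8",W8,a(100,180),.05),("cor8r",W8,a(700,187),.05),("top7",W7,b(28,500),.1158),("top7r",W7,b(770,462),.1158),("cor7",W7,b(40,535),.05),("cor7r",W7,b(715,493),.05),
 ("base8",W8,a(110,27),.012),("base8f",W8,a(117,307),.012),("base8fr",W8,a(772,293),.012),("lip8",W8,a(95,212),.064),("lip8r",W8,a(780,220),.064)]:
    X=onz(W,u,z);print(n,X.round(4))
print("top tri",tri([(W8,a(66,80)),(W7,b(27,493))]),"corner L",tri([(W8,a(97,181)),(W7,b(38,535))]))
ds=[pickle.load(open(f"w{i}.pkl","rb")) for i in (7,8)]
print("rest",tri([(d[0],d[1]["rest"][0][1]) for d in ds]+[(cam("scene"),(303,222)),(cam("side"),(324,187))]))
print("easel",tri([(d[0],d[1]["easel"][0][1]) for d in ds]+[(cam("scene"),(304,224)),(cam("side"),(323,197))]))
```

```text
top8 [0.549  0.0967 0.1158]
top8r [ 0.5455 -0.1182  0.1158]
cor8 [0.5734 0.0965 0.05  ]
cor8r [ 0.5681 -0.179   0.05  ]
top7 [0.5485 0.097  0.1158]
top7r [ 0.5443 -0.2218  0.1158]
cor7 [0.573  0.0973 0.05  ]
cor7r [ 0.5683 -0.2424  0.05  ]
base8 [0.499  0.0984 0.012 ]
base8f [0.627  0.0956 0.012 ]
base8fr [ 0.6214 -0.2428  0.012 ]
lip8 [0.5879 0.0961 0.064 ]
lip8r [ 0.585  -0.2157  0.064 ]
top tri (array([0.54616666, 0.09731993, 0.11367027]), [array([ 0.1, -0.2]), array([-0.1,  0.2])]) corner L (array([0.57351027, 0.09826181, 0.04678312]), [array([ 0. , -0.1]), array([-0. ,  0.1])])
rest (array([ 0.56994171, -0.07595697,  0.046359  ]), [array([-0.3,  2.4]), array([3.2, 4. ]), array([ 3.2, -0.5]), array([1.4, 0.8])])
easel (array([ 0.56769166, -0.07174342,  0.01083668]), [array([0.2, 4. ]), array([-2.4, -0.7]), array([3.7, 1.7]), array([ 2.2, -0.6])])
```

```bash
python3 go.py 0.589 0.2287 0.21 1.627
cat > place.py <<'E'
import sys
from h import *
# place.py rest_y(m): TCP targets for placing; plate origin at rest (x,y,z)
y=float(sys.argv[1]);q=R.from_euler("z",-.016)*R.from_euler("y",-.35);O=np.array([.5706,-.0727,.05])
for n,x,z in [("above",.007,.08),("pre",.007,.012),("down",.005,.002)]: print(n,(O+q.apply([x,y,z+.111])).round(4).tolist())
E
for y in -.085 0 .085; do python3 place.py $y; done
```

```text
shift [-29.4, 267.2, -131.2] turn [0.001, 0.002, 0.054] rows>= 7.2 t 11.9 eef [0.6184, -0.0385, 0.3412]
above [0.5103, -0.1567, 0.2318]
pre [0.5336, -0.1571, 0.1679]
down [0.5352, -0.1571, 0.1579]
above [0.5117, -0.0718, 0.2318]
pre [0.535, -0.0721, 0.1679]
down [0.5366, -0.0722, 0.1579]
above [0.513, 0.0132, 0.2318]
pre [0.5364, 0.0129, 0.1679]
down [0.5379, 0.0128, 0.1579]
```

```bash
python3 -m inch '[-30,268,0,0,0,0.054,40,-30,268,0,0,0,0.054,40,-30,268,0,0,0,0.054,40,-30,268,0,0,0,0.054,40,-30,268,0,0,0,0.054,40,-30,268,0,0,0,0.054,40,-30,268,0,0,0,0.054,40,-30,268,0,0,0,0.054,40]' >/dev/null
python3 -m inch '[0,0,-40,0,0,0,40,0,0,-80,0,0,0,40,0,0,-110,0,0,0,40,0,0,-130,0,0,0,40,0,0,-130,0,0,0,40,0,0,-130,0,0,0,40,0,0,-130,0,0,0,40]'
python3 go.py 0.589 0.2287 0.21 1.627
python3 snap.py w9 plate0 trough
```

```text
clock: 13.18
eef_pos: [0.5902, 0.2288, 0.2124]
tool_rot: [0.687, 0.726, 0.002, 0.001]
ft_force: [0.6, 0.0, 1.2]
grip_width: 0.034
grasp_force: 0.0
shift [-1.2, -0.1, -2.4] turn [-0.001, 0.004, 0.001] rows>= 0.1 t 13.2 eef [0.5902, 0.2288, 0.2124]
w9 13.1833 [0.59  0.229 0.212] {'plate0': [(0.94, [273.7, 180.1]), (0.87, [316.9, 181.7]), (0.81, [227.2, 179.3])], 'trough': [(0.71, [290.7, 177.2]), (0.18, [173.3, 309.0])]}
```

```bash
python3 - <<'E'
from h import *
import pickle
W=pickle.load(open("w9.pkl","rb"))[0]
print(proj(W,[[.4931,.2232,.008],[.541,.226,.008],[.589,.2287,.008]]).round(1))
m=[d for d in bot.silhouettes("wrist","plate0")]
for d in m[:4]: 
    ys,xs=np.where(d["mask"]);print(d["confidence"],xs.min(),xs.max(),ys.min(),ys.max())
print(proj(W,[[.4931+.0018*s,.2232+.032*s,.138] for s in(-1,1)]+[[.541+.0018*s,.226+.032*s,.138] for s in(-1,1)]+[[.589+.0018*s,.2287+.032*s,.138] for s in(-1,1)]).round(1).tolist())
E
python3 -m inch '[0,0,-20,0,0,0,40,0,0,-40,0,0,0,40,0,0,-60,0,0,0,40,0,0,-80,0,0,0,40,0,0,-91,0,0,0,40,0,0,-91,0,0,0,40,0,0,-91,0,0,0,40]'
python3 -m inch '[0,0,0,0,0,0,0,0,0,0,0,0,0,0,0,0,0,0,0,0,0,0,0,0,0,0,0,0,0,0,0,0,0,0,0,0,0,0,0,0,0,0]'
```

```text
[[226.4 179.3]
 [271.3 179.1]
 [316.3 178.9]]
0.8 310 319 156 262
0.68 236 273 156 263
0.56 160 229 157 263
[[172.4, 263.4], [170.7, 172.9], [241.6, 263.0], [245.9, 172.6], [310.8, 262.8], [321.2, 172.4]]
clock: 13.97
eef_pos: [0.5896, 0.229, 0.1186]
tool_rot: [0.687, 0.726, -0.0, -0.0]
ft_force: [0.2, 0.2, -0.5]
grip_width: 0.0344
grasp_force: 0.0
clock: 14.47
eef_pos: [0.59, 0.2293, 0.1202]
tool_rot: [0.687, 0.726, 0.001, 0.0]
ft_force: [-2.8, 0.1, 5.2]
grip_width: 0.0044
grasp_force: 59.2
```

```bash
python3 -m inch '[0,0,18,0,0,0,0,0,0,37,0,0,0,0,0,0,56,0,0,0,0,0,0,75,0,0,0,0,0,0,95,0,0,0,0,0,0,115,0,0,0,0,0,0,135,0,0,0,0,0,0,150,0,0,0,0]'
python3 -m inch '[0,0,0,0,0,0,0,0,0,0,0,0,0,0,0,0,0,0,0,0,0]'
python3 go.py 0.505 -0.1567 0.255 1.555 -.35 -.016
```

```text
clock: 15.13
eef_pos: [0.59, 0.2291, 0.2705]
tool_rot: [0.687, 0.726, 0.001, 0.001]
ft_force: [0.9, 0.5, -1.8]
grip_width: 0.0042
grasp_force: 58.5
clock: 15.38
eef_pos: [0.5891, 0.2288, 0.2671]
tool_rot: [0.687, 0.726, -0.001, -0.0]
ft_force: [-0.3, -0.1, -1.2]
grip_width: 0.0046
grasp_force: 58.6
shift [-84.1, -385.5, -12.1] turn [0.008, -0.352, -0.07] rows>= 9.5 t 15.4 eef [0.5891, 0.2288, 0.2671]
```

```bash
python3 -m inch '[-10,-30,0,0,-0.04,-0.01,0,-20,-60,0,0,-0.09,-0.02,0,-30,-95,0,0,-0.14,-0.03,0,-38,-130,0,0,-0.18,-0.03,0,-48,-165,0,0,-0.22,-0.04,0,-56,-200,0,0,-0.26,-0.05,0,-64,-235,-4,0,-0.3,-0.06,0,-72,-270,-6,0.004,-0.34,-0.07,0]' >/dev/null
python3 -m inch '[-4,-35,-2,0,0,0,0,-8,-70,-4,0,0,0,0,-11,-100,-5,0.002,-0.012,0,0,-11,-116,-5,0.004,-0.012,0,0,-11,-116,-5,0.004,-0.012,0,0,-11,-116,-5,0.004,-0.012,0,0,-11,-116,-5,0.004,-0.012,0,0]'
python3 go.py 0.5336 -0.1571 0.1679 1.555 -.35 -.016
```

```text
clock: 16.63
eef_pos: [0.5058, -0.1563, 0.256]
tool_rot: [0.702, 0.691, 0.123, 0.123]
ft_force: [0.2, -0.5, -1.0]
grip_width: 0.0042
grasp_force: 58.9
shift [27.8, -0.8, -88.1] turn [-0.002, -0.001, -0.0] rows>= 2.2 t 16.6 eef [0.5058, -0.1563, 0.256]
```

```bash
python3 -m inch '[6,0,-20,0,0,0,0,13,0,-40,0,0,0,0,20,-1,-60,0,0,0,0,25,-1,-78,0,0,0,0,28,-1,-88,0,0,0,0,28,-1,-88,0,0,0,0,28,-1,-88,0,0,0,0,28,-1,-88,0,0,0,0]'
python3 go.py 0.5352 -0.1571 0.1579 1.555 -.35 -.016
python3 -c "
from h import *
a=bot.camera('side')[120:290,230:430];b=bot.camera('scene')[130:300,220:420]
cv2.imwrite('pics/p1.png',np.hstack([cv2.resize(x,(400,340),interpolation=2) for x in (a,b)]))"
```

```text
clock: 17.3
eef_pos: [0.535, -0.1572, 0.17]
tool_rot: [0.701, 0.691, 0.123, 0.125]
ft_force: [0.1, 0.1, -1.1]
grip_width: 0.0043
grasp_force: 58.9
shift [0.2, 0.1, -12.1] turn [-0.001, 0.002, -0.001] rows>= 0.3 t 17.3 eef [0.535, -0.1572, 0.17]
```

View pics/p1.png

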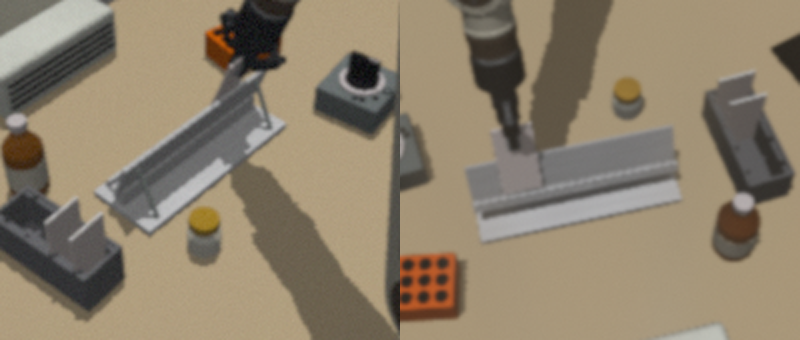

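The plate is held in front of the panel just above the ledge at the easel's left end (scene crop (517,165)). I'll lower it gently.

```bash
python3 -m inch '[0,0,-3,0,0,0,0,1,0,-5,0,0,0,0,1,0,-7,0,0,0,0,1,0,-9,0,0,0,0,1,0,-9,0,0,0,0,1,0,-9,0,0,0,0]'; python3 -m inch '[0,0,-1,0,0,0,0,0,0,-2,0,0,0,0,0,0,-2,0,0,0,0,0,0,-2,0,0,0,0]'
```

```text
clock: 17.9
eef_pos: [0.5353, -0.1581, 0.16]
tool_rot: [0.702, 0.691, 0.123, 0.124]
ft_force: [-0.7, 0.7, -1.4]
grip_width: 0.0041
grasp_force: 58.9
clock: 18.23
eef_pos: [0.5354, -0.158, 0.1582]
tool_rot: [0.702, 0.691, 0.123, 0.124]
ft_force: [0.1, 0.1, -1.1]
grip_width: 0.0044
grasp_force: 58.9
```

```bash
for i in 1; do python3 -m inch '[0,0,-1,0,0,0,0,0,0,-2,0,0,0,0,0,0,-2,0,0,0,0,0,0,-2,0,0,0,0]'; python3 -m inch '[0,0,-1,0,0,0,0,0,0,-1,0,0,0,0,0,0,-1,0,0,0,0]';python3 -m inch '[0,0,-1,0,0,0,0,0,0,-1,0,0,0,0,0,0,-1,0,0,0,0]'; done | grep -E "eef|ft"
```

```text
eef_pos: [0.5358, -0.1581, 0.1578]
ft_force: [-4.9, 1.2, 7.0]
eef_pos: [0.5358, -0.1581, 0.1578]
ft_force: [-8.5, 2.0, 14.2]
eef_pos: [0.5359, -0.1582, 0.1578]
ft_force: [-12.5, 3.0, 20.0]
```

```bash
python3 -m inch '[-1,0,2,0,0,0,0,-2,0,3,0,0,0,0,-2,0,3,0,0,0,0,-2,0,3,0,0,0,0]' | grep ft_force
python3 -m inch '[0,0,0,0,0,0,10,0,0,0,0,0,0,25,0,0,0,0,0,0,30,0,0,0,0,0,0,30,0,0,0,0,0,0,30]' | grep -E "ft_|grip|eef"
python3 -m inch '[-7,0,19,0,0,0,30,-14,0,38,0,0,0,30,-28,0,76,0,0,0,30,-34,0,94,0,0,0,30,-34,10,104,0,0,0,30,-34,40,110,0,0,0,30,-34,80,110,0,0,0,30]'
python3 snap.py w10 plate0
python3 go.py 0.541 0.226 0.212 1.627
```

```text
ft_force: [-0.9, 0.8, 3.4]
eef_pos: [0.5336, -0.1581, 0.1572]
ft_force: [0.2, 0.5, -0.1]
grip_width: 0.0255
clock: 20.4
eef_pos: [0.5007, -0.0789, 0.2691]
tool_rot: [0.703, 0.689, 0.124, 0.126]
ft_force: [0.4, 0.7, 0.2]
grip_width: 0.0255
grasp_force: 0.0
w10 20.4 [ 0.501 -0.079  0.269] {'plate0': [(0.55, [314.4, 236.3])]}
shift [41.7, 298.9, -55.1] turn [-0.011, 0.351, 0.064] rows>= 7.4 t 20.5 eef [0.4993, -0.0729, 0.2671]
```

```bash
python3 -c "
from h import *
a=bot.camera('side')[100:270,260:460];b=bot.camera('scene')[130:300,220:420];c=cv2.imread('pics/w10.png')[:,100:540]
cv2.imwrite('pics/p2.png',np.vstack([np.hstack([cv2.resize(x,(340,289),interpolation=2) for x in (a,b)]),cv2.resize(c,(680,309))[:309]]))"
```

```text
(no output)
```

View pics/p2.png

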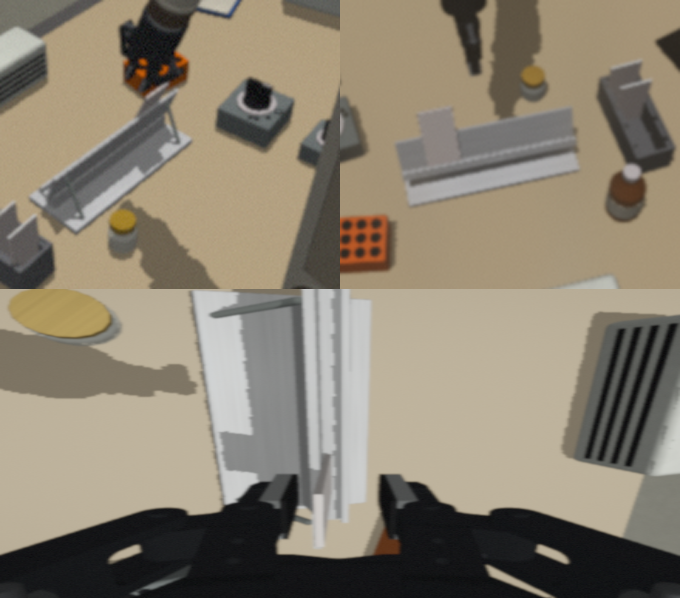

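Plate 1 leans on the panel, upright on the ledge (scene crop (437,137)). Now plate 2.

```bash
python3 -m inch '[5,36,0,-0.001,0.05,0.01,40,10,74,0,-0.003,0.1,0.02,40,16,112,0,-0.004,0.15,0.03,40,21,150,0,-0.005,0.2,0.03,40,26,188,0,-0.007,0.25,0.04,40,31,226,0,-0.008,0.3,0.05,40,37,264,0,-0.01,0.351,0.064,40,42,299,0,-0.011,0.351,0.064,40]' >/dev/null
python3 -m inch '[0,0,-20,0,0,0,40,0,0,-40,0,0,0,40,0,0,-55,0,0,0,40,0,0,-55,0,0,0,40,0,0,-55,0,0,0,40,0,0,-55,0,0,0,40]' >/dev/null
python3 go.py 0.541 0.226 0.119 1.627
```

```text
shift [-1.3, 5.7, -93.8] turn [0.004, 0.001, 0.008] rows>= 2.3 t 21.8 eef [0.5423, 0.2203, 0.2128]
```

```bash
python3 -m inch '[-1,6,-20,0.004,0,0.008,40,-1,6,-40,0.004,0,0.008,40,-1,6,-60,0.004,0,0.008,40,-1,6,-80,0.004,0,0.008,40,-1,6,-93,0.004,0,0.008,40,-1,6,-93,0.004,0,0.008,40,-1,6,-93,0.004,0,0.008,40]'
python3 -m inch '[0,0,0,0,0,0,0,0,0,0,0,0,0,0,0,0,0,0,0,0,0,0,0,0,0,0,0,0,0,0,0,0,0,0,0,0,0,0,0,0,0,0]'
python3 -m inch '[0,0,18,0,0,0,0,0,0,37,0,0,0,0,0,0,56,0,0,0,0,0,0,75,0,0,0,0,0,0,95,0,0,0,0,0,0,115,0,0,0,0,0,0,135,0,0,0,0,0,0,150,0,0,0,0]'
python3 -m inch '[0,0,0,0,0,0,0,0,0,0,0,0,0,0,0,0,0,0,0,0,0]'
python3 go.py 0.505 -0.0718 0.255 1.555 -.35 -.016
```

```text
clock: 22.35
eef_pos: [0.541, 0.2267, 0.1201]
tool_rot: [0.687, 0.727, 0.0, 0.0]
ft_force: [-0.2, -0.5, -0.2]
grip_width: 0.034
grasp_force: 0.0
clock: 22.85
eef_pos: [0.5415, 0.2274, 0.1213]
tool_rot: [0.687, 0.727, 0.002, 0.001]
ft_force: [-0.3, -0.8, 5.7]
grip_width: 0.0042
grasp_force: 59.5
clock: 23.52
eef_pos: [0.5408, 0.2271, 0.2714]
tool_rot: [0.687, 0.727, 0.001, 0.001]
ft_force: [-0.4, -0.1, -0.7]
grip_width: 0.0044
grasp_force: 58.5
clock: 23.77
eef_pos: [0.54, 0.2268, 0.2681]
tool_rot: [0.687, 0.727, -0.001, -0.0]
ft_force: [0.3, -0.1, -1.9]
grip_width: 0.0045
grasp_force: 58.6
shift [-35.0, -298.6, -13.1] turn [0.008, -0.351, -0.072] rows>= 7.2 t 23.8 eef [0.54, 0.2268, 0.2681]
```

```bash
python3 -m inch '[-4,-35,0,0,-0.04,-0.01,0,-8,-72,0,0.001,-0.09,-0.02,0,-13,-110,0,0.002,-0.14,-0.03,0,-18,-148,0,0.003,-0.18,-0.03,0,-22,-186,0,0.004,-0.22,-0.04,0,-26,-224,0,0.005,-0.26,-0.05,0,-30,-262,-6,0.006,-0.3,-0.06,0,-35,-299,-13,0.008,-0.351,-0.072,0]' >/dev/null
python3 -m inch '[0,0,0,0,0,0,0,0,0,0,0,0,0,0,0,0,0,0,0,0,0,0,0,0,0,0,0,0]' >/dev/null
python3 go.py 0.535 -0.0721 0.1679 1.555 -.35 -.016
```

```text
shift [29.1, -1.0, -88.2] turn [-0.001, 0.001, -0.002] rows>= 2.2 t 24.8 eef [0.5059, -0.0711, 0.2561]
```

```bash
python3 -m inch '[6,0,-20,0,0,0,0,13,0,-40,0,0,0,0,20,-1,-60,0,0,0,0,25,-1,-78,0,0,0,0,29,-1,-86,0,0,0,0,29,-1,-86,0,0,0,0,29,-1,-86,0,0,0,0,29,-1,-86,0,0,0,0]'
python3 -m inch '[0,0,-3,0,0,0,0,1,0,-5,0,0,0,0,1,0,-7,0,0,0,0,1,0,-9,0,0,0,0,1,0,-9,0,0,0,0,1,0,-9,0,0,0,0]' | grep -E "eef|ft"; python3 -m inch '[0,0,-1,0,0,0,0,0,0,-2,0,0,0,0,0,0,-2,0,0,0,0,0,0,-2,0,0,0,0]' | grep -E "eef|ft"
```

```text
clock: 25.43
eef_pos: [0.5355, -0.0725, 0.1715]
tool_rot: [0.701, 0.691, 0.123, 0.125]
ft_force: [-1.0, 0.5, -1.1]
grip_width: 0.0042
grasp_force: 58.9
eef_pos: [0.5353, -0.0731, 0.1612]
ft_force: [-0.3, -0.3, -0.9]
eef_pos: [0.5355, -0.073, 0.1592]
ft_force: [-0.1, 0.0, -1.3]
```

```bash
python3 -m inch '[0,0,-1,0,0,0,0,0,0,-1,0,0,0,0,0,0,-1,0,0,0,0]' | grep -E "eef|ft"; python3 -m inch '[0,0,-1,0,0,0,0,0,0,-1,0,0,0,0,0,0,-1,0,0,0,0]'| grep -E "eef|ft"; python3 -m inch '[0,0,-1,0,0,0,0,0,0,-1,0,0,0,0,0,0,-1,0,0,0,0]'| grep -E "eef|ft"
```

```text
eef_pos: [0.5357, -0.0731, 0.1584]
ft_force: [-0.4, -0.3, -0.7]
eef_pos: [0.5358, -0.0731, 0.1584]
ft_force: [-4.5, 1.2, 6.9]
eef_pos: [0.5359, -0.0731, 0.1585]
ft_force: [-8.5, 0.3, 12.9]
```

Contact. Back off slightly, release, retract, then pick up plate 3.

```bash
python3 -m inch '[-1,0,1,0,0,0,0,-2,0,2,0,0,0,0,-2,0,2,0,0,0,0,-2,0,2,0,0,0,0]' | grep ft_force
python3 -m inch '[0,0,0,0,0,0,10,0,0,0,0,0,0,25,0,0,0,0,0,0,30,0,0,0,0,0,0,30,0,0,0,0,0,0,30]' | grep -E "ft_|grip|eef"
python3 -m inch '[-7,0,19,0,0,0,30,-14,0,38,0,0,0,30,-28,0,76,0,0,0,30,-34,0,94,0,0,0,30,-34,10,104,0,0,0,40,-34,40,110,0,0,0,40,-34,80,110,0,0,0,40]'
python3 -m inch '[0,0,0,0,0,0,40,0,0,0,0,0,0,40]' >/dev/null
python3 snap.py w11 plate0 trough lid
python3 go.py 0.4931 0.2232 0.212 1.627
```

```text
ft_force: [-0.8, -0.4, -0.7]
eef_pos: [0.5336, -0.0731, 0.1583]
ft_force: [0.3, -0.6, 0.2]
grip_width: 0.0256
clock: 28.35
eef_pos: [0.5008, 0.0059, 0.2711]
tool_rot: [0.703, 0.689, 0.124, 0.127]
ft_force: [1.4, 1.1, 0.2]
grip_width: 0.0341
grasp_force: 0.0
w11 28.5167 [0.499 0.009 0.269] {'plate0': [(0.94, [314.1, 242.3]), (0.59, [317.0, 301.3])], 'trough': [(0.31, [311.0, 237.5])], 'lid': []}
shift [-6.3, 217.3, -56.0] turn [-0.007, 0.351, 0.073] rows>= 5.4 t 28.7 eef [0.4994, 0.0059, 0.268]
```

```bash
python3 -m inch '[-1,33,0,-0.001,0.06,0.01,40,-2,66,0,-0.002,0.12,0.02,40,-3,99,0,-0.003,0.18,0.03,40,-4,132,0,-0.004,0.24,0.05,40,-5,165,0,-0.006,0.3,0.06,40,-6,198,0,-0.007,0.351,0.073,40,-6,217,-25,-0.007,0.351,0.073,40,-6,217,-56,-0.007,0.351,0.073,40]' >/dev/null
python3 -m inch '[0,0,0,0,0,0,40,0,0,0,0,0,0,40,0,0,0,0,0,0,40]' >/dev/null
python3 snap.py w12 plate0 trough lid jar
python3 go.py 0.4931 0.2232 0.119 1.627
```

```text
w12 29.6333 [0.494 0.223 0.213] {'plate0': [(0.77, [315.0, 179.5])], 'trough': [(0.66, [381.3, 179.1])], 'lid': [], 'jar': []}
shift [-1.3, -0.4, -95.1] turn [-0.002, 0.004, -0.001] rows>= 2.3 t 29.9 eef [0.4944, 0.2236, 0.2141]
```

```bash
python3 -m inch '[-1,0,-20,0,0,0,40,-1,0,-40,0,0,0,40,-1,0,-60,0,0,0,40,-1,0,-80,0,0,0,40,-1,0,-93,0,0,0,40,-1,0,-93,0,0,0,40,-1,0,-93,0,0,0,40]'
python3 -m inch '[0,0,0,0,0,0,0,0,0,0,0,0,0,0,0,0,0,0,0,0,0,0,0,0,0,0,0,0,0,0,0,0,0,0,0,0,0,0,0,0,0,0]'
python3 -m inch '[0,0,18,0,0,0,0,0,0,37,0,0,0,0,0,0,56,0,0,0,0,0,0,75,0,0,0,0,0,0,95,0,0,0,0,0,0,115,0,0,0,0,0,0,135,0,0,0,0,0,0,150,0,0,0,0]'
python3 -m inch '[0,0,0,0,0,0,0,0,0,0,0,0,0,0,0,0,0,0,0,0,0]'
python3 go.py 0.505 0.0132 0.255 1.555 -.35 -.016
```

```text
clock: 30.47
eef_pos: [0.4924, 0.2237, 0.1196]
tool_rot: [0.686, 0.727, 0.0, -0.0]
ft_force: [1.3, 0.9, 0.0]
grip_width: 0.0343
grasp_force: 0.0
clock: 30.97
eef_pos: [0.4934, 0.2244, 0.121]
tool_rot: [0.686, 0.727, 0.002, 0.0]
ft_force: [-0.6, -0.6, 6.5]
grip_width: 0.0043
grasp_force: 59.6
clock: 31.63
eef_pos: [0.4928, 0.2241, 0.2713]
tool_rot: [0.686, 0.727, 0.001, 0.0]
ft_force: [0.6, -0.2, -1.5]
grip_width: 0.0042
grasp_force: 58.6
clock: 31.88
eef_pos: [0.492, 0.2237, 0.2681]
tool_rot: [0.686, 0.727, -0.0, -0.0]
ft_force: [0.5, 0.5, -1.6]
grip_width: 0.0041
grasp_force: 58.7
shift [13.0, -210.5, -13.1] turn [0.007, -0.351, -0.073] rows>= 5.1 t 31.9 eef [0.492, 0.2237, 0.2681]
```

```bash
python3 -m inch '[2,-33,0,0.001,-0.06,-0.01,0,4,-66,0,0.002,-0.12,-0.02,0,6,-100,0,0.003,-0.18,-0.04,0,8,-135,0,0.004,-0.24,-0.05,0,10,-170,0,0.006,-0.3,-0.06,0,12,-195,-6,0.007,-0.351,-0.073,0,13,-210,-13,0.007,-0.351,-0.073,0,13,-210,-13,0.007,-0.351,-0.073,0]' >/dev/null
python3 -m inch '[0,0,0,0,0,0,0,0,0,0,0,0,0,0,0,0,0,0,0,0,0]' >/dev/null
python3 go.py 0.5364 0.0129 0.1679 1.555 -.35 -.016
```

```text
shift [30.6, -2.0, -88.3] turn [-0.001, 0.001, -0.002] rows>= 2.2 t 32.8 eef [0.5058, 0.0149, 0.2562]
```

```bash
python3 -m inch '[6,0,-20,0,0,0,0,13,0,-40,0,0,0,0,20,-1,-60,0,0,0,0,26,-2,-78,0,0,0,0,30,-2,-86,0,0,0,0,30,-2,-86,0,0,0,0,30,-2,-86,0,0,0,0,30,-2,-86,0,0,0,0]'
python3 -m inch '[0,0,-3,0,0,0,0,1,0,-5,0,0,0,0,1,0,-7,0,0,0,0,1,0,-9,0,0,0,0,1,0,-9,0,0,0,0,1,0,-9,0,0,0,0]' | grep -E "eef|ft"; python3 -m inch '[0,0,-1,0,0,0,0,0,0,-2,0,0,0,0,0,0,-2,0,0,0,0,0,0,-2,0,0,0,0]' | grep -E "eef|ft"; python3 -m inch '[0,0,-1,0,0,0,0,0,0,-1,0,0,0,0,0,0,-1,0,0,0,0]' | grep -E "eef|ft"; python3 -m inch '[0,0,-1,0,0,0,0,0,0,-1,0,0,0,0,0,0,-1,0,0,0,0]'| grep -E "eef|ft"
```

```text
clock: 33.47
eef_pos: [0.5363, 0.0125, 0.1715]
tool_rot: [0.701, 0.691, 0.124, 0.125]
ft_force: [0.0, -0.2, -0.6]
grip_width: 0.0045
grasp_force: 58.9
eef_pos: [0.5363, 0.0119, 0.1612]
ft_force: [-0.1, -0.5, -0.6]
eef_pos: [0.5364, 0.0119, 0.1592]
ft_force: [-2.1, -0.1, -0.9]
eef_pos: [0.5364, 0.012, 0.1582]
ft_force: [-0.3, -0.1, -0.3]
eef_pos: [0.5367, 0.0119, 0.1579]
ft_force: [-2.8, -0.6, 3.9]
```

```bash
python3 -m inch '[-1,0,0,0,0,0,0,-2,0,0,0,0,0,0,-2,0,0,0,0,0,0]' | grep ft_force
python3 -m inch '[0,0,0,0,0,0,10,0,0,0,0,0,0,25,0,0,0,0,0,0,30,0,0,0,0,0,0,30,0,0,0,0,0,0,30]' | grep -E "ft_|grip|eef"
python3 -m inch '[-7,0,19,0,0,0,30,-14,0,38,0,0,0,30,-28,0,76,0,0,0,30,-34,0,94,0,0,0,30,-34,10,104,0,0,0,40,-34,40,120,0,0,0,40,-34,80,140,0,0,0,40,-34,80,140,0,0,0,40]' 
python3 go.py 0.44 0.33 0.32 1.571
```

```text
ft_force: [0.2, 0.2, 0.9]
eef_pos: [0.5346, 0.012, 0.1573]
ft_force: [0.8, -0.5, -0.5]
grip_width: 0.0262
clock: 36.13
eef_pos: [0.5024, 0.0969, 0.3018]
tool_rot: [0.699, 0.692, 0.127, 0.125]
ft_force: [1.7, 0.1, 1.0]
grip_width: 0.0342
grasp_force: 0.0
shift [-62.4, 233.1, 18.2] turn [-0.003, 0.359, 0.011] rows>= 5.8 t 36.1 eef [0.5024, 0.0969, 0.3018]
```

```bash
python3 -m inch '[-10,36,3,0,0.06,0,60,-20,72,6,0,0.12,0,60,-30,108,10,-0.001,0.18,0,60,-40,144,12,-0.001,0.24,0.01,60,-50,180,14,-0.002,0.3,0.01,60,-60,216,16,-0.003,0.357,0.011,60,-62,233,18,-0.003,0.357,0.011,60,-62,233,18,-0.003,0.357,0.011,60]' >/dev/null
python3 -m inch '[0,0,0,0,0,0,60,0,0,0,0,0,0,60,0,0,0,0,0,0,60]' >/dev/null
python3 snap.py w13 lid trough
python3 -m inch '[-35,-10,0,0,0,0,60,-70,-20,0,0,0,0,60,-70,-20,0,0,0,0,60,-70,-20,0,0,0,0,60,-70,-20,0,0,0,0,60]' >/dev/null
python3 snap.py w14 lid trough
python3 -c "
from h import *
a=cv2.imread('pics/w13.png')[20:260,150:450];b=cv2.imread('pics/w14.png')[20:260,200:500];s=bot.camera('scene')[150:280,230:430];d=bot.camera('side')[140:270,230:430]
f=lambda i,w,h:cv2.resize(i,(w,h),interpolation=2)
cv2.imwrite('pics/p3.png',np.vstack([np.hstack([f(a,400,320),f(b,400,320)]),np.hstack([f(s,400,260),f(d,400,260)])]))"
```

```text
w13 37.05 [0.439 0.324 0.315] {'lid': [(0.57, [309.2, 98.1])], 'trough': [(0.94, [403.2, 224.3])]}
w14 37.6167 [0.369 0.305 0.316] {'lid': [], 'trough': [(0.77, [451.3, 214.7]), (0.37, [434.2, 375.4])]}
```

View pics/p3.png

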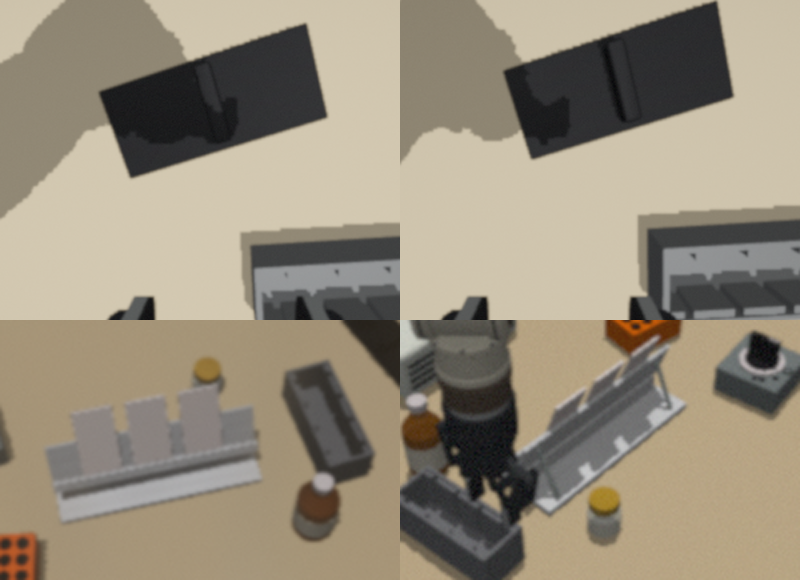

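All three plates lean on the panel, evenly spaced (scene crop: (97,440), (147,432), (199,420)). The lid appears in both wrist views, with its bar at (215,100) and (622,80). I'll fit its pose.

```bash
cat > lidfit.py <<'E'
from h import *
import pickle
from scipy.optimize import least_squares
W13,W14=[pickle.load(open(f"w{i}.pkl","rb"))[0] for i in (13,14)]
a=lambda X,Y:(150+X*.75,20+Y*.75);b=lambda X,Y:(200+(X-400)*.75,20+Y*.75)
L=np.array([[-.103,.044,.006],[.103,.044,.006],[.103,-.044,.006],[-.103,-.044,.006]])
oa=np.array([a(100,91),a(306,24),a(326,117),a(132,178)]);ob=np.array([b(504,72),b(716,2),b(733,97),b(531,158)])
T=lambda p,l:R.from_euler("z",p[2]).apply(l)+[p[0],p[1],p[3]]
f=least_squares(lambda p:np.r_[proj(W13,T(p,L))-oa,proj(W14,T(p,L))-ob].ravel(),[.46,.41,.42,.01])
print(f.x.round(4));print(f.fun.reshape(-1,2).round(1).tolist())
bar=np.array([[0,.035,.04],[0,-.035,.04]])
print("bar px w13",((proj(W13,T(f.x,bar))-[150,20])/.75).round(0).tolist(),"w14",((proj(W14,T(f.x,bar))-[200,20])/.75+[400,0]).round(0).tolist())
E
python3 lidfit.py
```

```text
[0.4278 0.4075 0.2883 0.002 ]
[[0.3, 0.2], [0.1, -0.4], [0.8, 0.5], [-0.1, -0.1], [-0.1, -1.1], [-0.6, -0.5], [-0.7, 0.6], [0.5, 1.0]]
bar px w13 [[202.0, 63.0], [225.0, 141.0]] w14 [[614.0, 40.0], [633.0, 120.0]]
```

```bash
cat >> lidfit.py <<'E'
for z in (.006,.01):
    g=least_squares(lambda q:np.r_[proj(W13,T([*q,z],L))-oa,proj(W14,T([*q,z],L))-ob].ravel(),[.46,.41,.42]);print(z,g.x.round(4),np.sqrt((g.fun**2).mean()))
E
python3 lidfit.py|tail -2; python3 go.py 0.4285 0.405 0.17 1.859
```

```text
0.006 [0.4275 0.4072 0.2881] 0.8304539079400423
0.01 [0.4273 0.4068 0.2878] 1.3507446268653496
shift [59.1, 99.8, -145.3] turn [0.006, -0.004, 0.292] rows>= 4.5 t 37.9 eef [0.3694, 0.3052, 0.3153]
```

```bash
python3 -m inch '[12,22,-10,0,0,0.06,60,24,44,-30,0.002,0,0.12,60,36,66,-60,0.003,-0.002,0.18,60,48,88,-90,0.004,-0.003,0.24,60,58,102,-120,0.006,-0.004,0.292,60,58,102,-150,0.006,-0.004,0.292,60,58,102,-150,0.006,-0.004,0.292,60,58,102,-150,0.006,-0.004,0.292,60]' >/dev/null
python3 -m inch '[0,0,0,0,0,0,60,0,0,0,0,0,0,60,0,0,0,0,0,0,60]' | grep eef
python3 snap.py w15 lid
python3 - <<'E'
from h import *
import pickle
W=pickle.load(open("w15.pkl","rb"))[0]
p=[.4275,.407,.288];T=lambda l:R.from_euler("z",p[2]).apply(l)+[p[0],p[1],.01]
pts=T(np.array([[-.103,.044,.006],[.103,.044,.006],[.103,-.044,.006],[-.103,-.044,.006]]));bar=T(np.array([[-.008,.035,.04],[.008,.035,.04],[.008,-.035,.04],[-.008,-.035,.04]]))
im=cv2.imread("pics/w15.png")
for q in (pts,bar): cv2.polylines(im,[proj(W,q).round().astype(int)],True,(0,255,0),1)
cv2.imwrite("pics/w15o.png",im);print(proj(W,bar).round())
m=bot.silhouettes("wrist","lid")
if m:
    mk=m[0]["mask"].astype(np.uint8);pr=cv2.fillPoly(np.zeros_like(mk),[proj(W,pts).round().astype(int)],1)
    print(m[0]["confidence"],mk.sum(),pr.sum(),(mk&pr).sum(),cv2.minAreaRect(np.argwhere(mk)[:,::-1].astype(np.float32)),cv2.minAreaRect(np.argwhere(pr)[:,::-1].astype(np.float32)))
E
python3 go.py 0.4275 0.407 0.035 1.859
```

```text
eef_pos: [0.4276, 0.4077, 0.1681]
w15 38.7833 [0.428 0.408 0.168] {'lid': [(0.83, [316.8, 189.9])]}
[[307. 158.]
 [328. 158.]
 [327. 242.]
 [308. 242.]]
0.76 21369 21660 21180 ((316.0, 190.99996948242188), (233.99996948242188, 97.99998474121094), 0.0) ((317.5, 189.5), (95.0, 237.0), 90.0)
shift [0.5, -0.3, -132.1] turn [-0.001, 0.002, -0.0] rows>= 3.2 t 38.9 eef [0.427, 0.4073, 0.1671]
```

View pics/w15o.png

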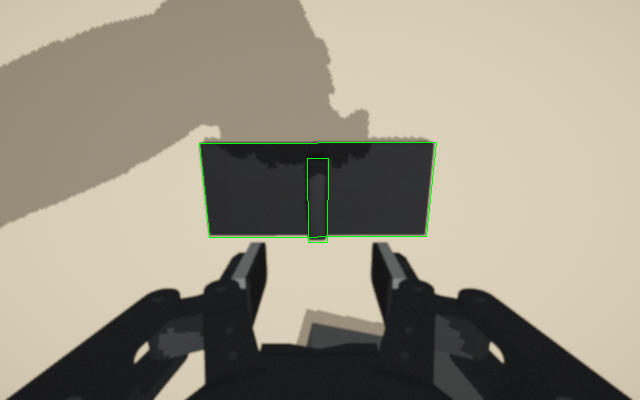

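The overlay matches the lid (bar at (317,200), one view left). Descend and grip.

```bash
python3 -m inch '[0,0,-30,0,0,0,60,0,0,-60,0,0,0,60,0,0,-90,0,0,0,60,0,0,-115,0,0,0,60,0,0,-125,0,0,0,60,0,0,-125,0,0,0,60,0,0,-125,0,0,0,60]'
python3 -m inch '[0,0,0,0,0,0,0,0,0,0,0,0,0,0,0,0,0,0,0,0,0,0,0,0,0,0,0,0,0,0,0,0,0,0,0,0,0,0,0,0,0,0]'
```

```text
clock: 39.52
eef_pos: [0.4267, 0.4072, 0.0409]
tool_rot: [0.598, 0.801, -0.0, 0.0]
ft_force: [0.4, 0.9, 0.4]
grip_width: 0.0513
grasp_force: 0.0
clock: 40.02
eef_pos: [0.4276, 0.408, 0.0424]
tool_rot: [0.598, 0.801, 0.001, 0.0]
ft_force: [1.0, 0.0, 6.3]
grip_width: 0.0151
grasp_force: 59.9
```

```bash
python3 -m inch '[0,0,15,0,0,0,0,0,0,35,0,0,0,0,0,0,55,0,0,0,0,0,0,75,0,0,0,0,0,0,95,0,0,0,0,0,0,115,0,0,0,0,0,0,135,0,0,0,0,0,0,135,0,0,0,0]'
python3 go.py 0.565 0.2273 0.175 1.627
```

```text
clock: 40.68
eef_pos: [0.4281, 0.4085, 0.1797]
tool_rot: [0.598, 0.801, 0.003, 0.001]
ft_force: [-0.2, 0.9, -2.4]
grip_width: 0.015
grasp_force: 59.0
shift [136.9, -181.2, -4.7] turn [-0.004, 0.006, -0.232] rows>= 5.4 t 40.7 eef [0.4281, 0.4085, 0.1797]
```

```bash
python3 -m inch '[18,-23,0,0,0,-0.03,0,36,-46,0,0,0,-0.06,0,54,-70,0,0,0,-0.09,0,72,-94,0,0,0,-0.12,0,90,-118,0,0,0,-0.15,0,108,-142,0,0,0,-0.19,0,126,-166,0,0,0,-0.22,0,137,-181,0,0,0,-0.232,0]' >/dev/null
python3 -m inch '[0,0,0,0,0,0,0,0,0,0,0,0,0,0,0,0,0,0,0,0,0,0,0,0,0,0,0,0]'
python3 go.py 0.565 0.2273 0.125 1.627
```

```text
clock: 41.68
eef_pos: [0.5625, 0.2267, 0.1745]
tool_rot: [0.686, 0.727, -0.001, -0.0]
ft_force: [0.0, -0.1, -2.3]
grip_width: 0.0152
grasp_force: 58.9
shift [2.5, 0.6, -49.5] turn [0.001, -0.002, -0.002] rows>= 1.2 t 41.7 eef [0.5625, 0.2267, 0.1745]
```

```bash
python3 -m inch '[2,0,-15,0,0,0,0,2,0,-30,0,0,0,0,2,0,-45,0,0,0,0,2,0,-55,0,0,0,0,2,0,-60,0,0,0,0,2,0,-60,0,0,0,0,2,0,-60,0,0,0,0]' | grep -E "eef|ft"
python3 -m inch '[0,0,-2,0,0,0,0,0,0,-4,0,0,0,0,0,0,-4,0,0,0,0,0,0,-4,0,0,0,0]' | grep -E "eef|ft"
python3 -m inch '[0,0,-1,0,0,0,0,0,0,-2,0,0,0,0,0,0,-2,0,0,0,0,0,0,-2,0,0,0,0]' | grep -E "eef|ft"
python3 -m inch '[0,0,-1,0,0,0,0,0,0,-2,0,0,0,0,0,0,-2,0,0,0,0,0,0,-2,0,0,0,0]' | grep -E "eef|ft"
```

```text
eef_pos: [0.5654, 0.2265, 0.1155]
ft_force: [0.5, 0.1, -2.4]
eef_pos: [0.5657, 0.226, 0.1116]
ft_force: [0.0, -0.3, -3.2]
eef_pos: [0.5654, 0.2259, 0.1092]
ft_force: [0.6, -0.1, -2.5]
eef_pos: [0.5656, 0.226, 0.1075]
ft_force: [-0.8, -0.8, -1.3]
```

```bash
python3 -m inch '[0,0,-1,0,0,0,0,0,0,-2,0,0,0,0,0,0,-2,0,0,0,0,0,0,-2,0,0,0,0]' | grep -E "eef|ft"
python3 -m inch '[0,0,0,0,0,0,20,0,0,0,0,0,0,40,0,0,0,0,0,0,45,0,0,0,0,0,0,45,0,0,20,0,0,0,45,0,0,60,0,0,0,45,0,0,100,0,0,0,45,-20,-30,140,0,0,0,60]' | grep -E "eef|ft"
python3 -m inch '[-15,-40,20,0,0,0,60,-30,-80,40,0,0,0,60,-40,-110,60,0,0,0,60,-40,-110,60,0,0,0,60,-40,-110,60,0,0,0,60]' | grep eef
python3 snap.py w16 lid trough
python3 - <<'E'
from h import *
import pickle
W=pickle.load(open("w16.pkl","rb"))[0]
p=[.565,.2273,.0563]
im=cv2.imread("pics/w16.png")
for z in (.081,):
  pts=R.from_euler("z",p[2]).apply([[-.103,.044,z],[.103,.044,z],[.103,-.044,z],[-.103,-.044,z]])+[p[0],p[1],0]
  P=proj(W,pts);print(P.round(1).tolist())
m=bot.silhouettes("wrist","lid")
for d in m[:2]:
    c=max(cv2.findContours(d["mask"].astype(np.uint8),0,1)[0],key=cv2.contourArea);print(d["confidence"],d["mask"].sum(),cv2.approxPolyDP(c,6,True)[:,0].tolist())
E
python3 go.py 0.433 -0.3757 0.21 3.25
```

```text
eef_pos: [0.5657, 0.226, 0.1074]
ft_force: [-3.9, -1.3, 8.3]
eef_pos: [0.5523, 0.2058, 0.2383]
ft_force: [1.4, -0.2, 0.6]
eef_pos: [0.5105, 0.091, 0.2986]
w16 44.6833 [0.51  0.091 0.299] {'lid': [(0.67, [377.8, 44.7])], 'trough': []}
[[273.6, -6.1], [489.5, -6.7], [476.9, 90.9], [277.3, 91.6]]
0.67 19215 [[275, 0], [280, 92], [477, 90], [489, 0]]
shift [-77.0, -469.4, -84.8] turn [0.003, -0.002, 1.621] rows>= 13.0 t 44.9 eef [0.51, 0.0937, 0.2948]
```

```bash
python3 -m inch '[-40,-235,0,0,0,0.81,60,-40,-235,0,0,0,0.81,60,-40,-235,0,0,0,0.81,60,-40,-235,0,0,0,0.81,60,-40,-235,0,0,0,0.81,60,-40,-235,0,0,0,0.81,60,-40,-235,0,0,0,0.81,60,-40,-235,0,0,0,0.81,60]' | grep eef
python3 -m inch '[-37,-234,-85,0,0,0.81,60,-37,-234,-85,0,0,0.81,60,-37,-234,-85,0,0,0.81,60,-37,-234,-85,0,0,0.81,60,-37,-234,-85,0,0,0.81,60,-37,-234,-85,0,0,0.81,60,-37,-234,-85,0,0,0.81,60,-37,-234,-85,0,0,0.81,60]' | grep eef
python3 -m inch '[0,0,0,0,0,0,60,0,0,0,0,0,0,60,0,0,0,0,0,0,60]' >/dev/null
python3 go.py 0.433 -0.3757 0.098 3.25
python3 -c "
from h import *
print('axis px',proj(cam('wrist'),[[.433,-.3757,.095]]))"; python3 snap.py w17 selector_grip
```

```text
eef_pos: [0.4698, -0.1444, 0.2946]
eef_pos: [0.4325, -0.3776, 0.2072]
shift [-1.2, -1.2, -113.5] turn [0.0, 0.001, 0.001] rows>= 2.7 t 46.5 eef [0.4342, -0.3745, 0.2115]
axis px [[318.20955441 200.27084983]]
w17 46.4667 [ 0.434 -0.375  0.211] {'selector_grip': [(0.87, [319.3, 203.3]), (0.42, [584.3, 336.5])]}
```

```bash
python3 -m inch '[0,-1,-30,0,0,0,60,0,-1,-60,0,0,0,60,0,-1,-90,0,0,0,60,0,-1,-112,0,0,0,60,0,-1,-112,0,0,0,60,0,-1,-112,0,0,0,60]' | grep -E "eef|ft"
python3 -m inch '[0,0,0,0,0,0,0,0,0,0,0,0,0,0,0,0,0,0,0,0,0,0,0,0,0,0,0,0,0,0,0,0,0,0,0,0,0,0,0,0,0,0]'
python3 -m inch '[0,0,0,0,0,-0.1,0,0,0,0,0,0,-0.2,0,0,0,0,0,0,-0.3,0,0,0,0,0,0,-0.4,0,0,0,0,0,0,-0.5,0,0,0,0,0,0,-0.6,0,0,0,0,0,0,-0.7,0,0,0,0,0,0,-0.8,0]'|grep -E "ft|rot"
python3 -m inch '[0,0,0,0,0,-0.1,0,0,0,0,0,0,-0.2,0,0,0,0,0,0,-0.3,0,0,0,0,0,0,-0.4,0,0,0,0,0,0,-0.42,0,0,0,0,0,0,-0.42,0]'|grep -E "ft|rot"
python3 -m inch '[0,0,0,0,0,0,30,0,0,0,0,0,0,60,0,0,0,0,0,0,60,0,0,0,0,0,0,60,0,0,30,0,0,0,60,0,0,60,0,0,0,60,-10,0,90,0,0,0,60,-30,-30,120,0,0,0,60]' | grep -E "eef|ft"
python3 -m inch '[0,0,30,0,0,0,60,0,0,30,0,0,0,60,0,0,30,0,0,0,60]'|grep eef
python3 - <<'E'
from h import *
f=lambda i,w,h:cv2.resize(i,(w,h),interpolation=2)
w=bot.camera("wrist");s=bot.camera("scene")[130:290,180:460];d=bot.camera("side")[110:310,210:490]
cv2.imwrite("pics/end.png",np.vstack([np.hstack([f(s,400,230),f(d,400,286)[:230]]),cv2.copyMakeBorder(f(w,560,350),0,0,0,240,0)]))
E
```

```text
eef_pos: [0.4328, -0.376, 0.0989]
ft_force: [-0.6, -0.2, 0.4]
clock: 47.57
eef_pos: [0.434, -0.3747, 0.1017]
tool_rot: [-0.054, 0.999, 0.002, 0.002]
ft_force: [-0.5, 10.1, 7.5]
grip_width: 0.0132
grasp_force: 59.8
tool_rot: [0.342, 0.94, 0.001, 0.001]
ft_force: [-0.9, 5.7, 6.3]
tool_rot: [0.529, 0.849, 0.0, 0.0]
ft_force: [-1.8, 5.2, 8.0]
eef_pos: [0.4067, -0.401, 0.2177]
ft_force: [1.2, -1.5, 0.3]
eef_pos: [0.4059, -0.4053, 0.2483]
```

View pics/end.png

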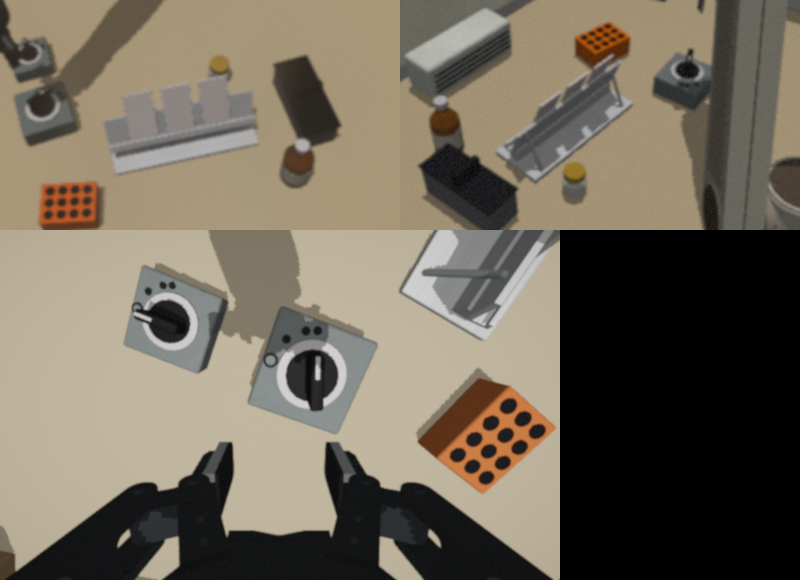

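The pointer is at the two dots at (312,332), the lid is on the trough and all three plates stand on the easel, with the other items in place. I'm handing the job in.

```bash
python3 -c "
from workcell import bot
print(bot.job_done())"
```

```text
the job is handed in; nothing more can be done
None
```

Job handed in: selector turned off first, all three plates leaning side by side on the easel, the lid seated on the empty trough, then the selector turned to high (two dots); the hand-in returned no verdict.

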